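# Check a lift screw with a thread pitch comb

### The arm

A 6-joint arm with a two-finger parallel gripper is mounted at the origin on the work surface. World frame = base frame: x ahead of the robot, y to its left, z up, the work surface at z = 0. Lengths are in m, angles in degrees, forces in N, time in s.
With the tool pointing down it reaches from about 0.3 to 0.75 m from the base axis. Payload 8.5 kg.
Tool frame: the origin (TCP) lies on the mounting face of the last link; the fingertips stand 173 mm ahead of it and the grasp point (between the pads) lies 155 mm ahead of it (env.tips_ahead is the distance from the TCP to the fingertips, in m); x points along the fingers, z is the direction in which the jaws open and shut, and the axes are right-handed (so a half turn about x gives the same grasp; the last joint's range is limited). The gripper opens to 85 mm and grips with 20 to 120 N. Pads are 22 mm wide; open, the fingers measure 114 mm over their backs; the gripper's body (76 mm by 85 mm) begins 54 mm behind the grasp point. The pads swing forward as they close: fully open they stand 13 mm farther back than shut.
Start: joints at [64.269, 21.807, 74.336, -0, 83.858, -12.336], TCP at [0.127, 0.535, 0.405] pointing down, gripper open.
Joint ranges: [-178.18, 178.18], [-50.72, 133.34], [12.68, 142.11], [-81.47, 261.47], [9.98, 163.14], [-165.26, 165.26]. Speed limits (degrees/s): [136.94, 136.94, 180, 180, 180, 180].

### API

Orientations are given as a 3x3 rotation matrix whose columns are the frame's x, y, z axes.
In Python, from rig import env, optics gives the robot as it stands.
- The arm moves only by the shell command python3 -m inch 'ROWS' [FORCE]. ROWS is JSON, a list of rows, each a list of 3 entries, a list of its own where there are three numbers: the closure, from -1 (fully open) to 1 (shut), then the shift along the tool's x, y, z in units of 30 mm (1.0 is 30 mm), then the turn about the tool's x in units of 5 degrees (1.0 is 5 degrees). In form: [[hand, [x, y, z], yaw], ...]. A call has exactly 8 rows; each row shifts and turns the commanded pose from where the row before left it, along the tool's axes as they then stand; what a row does not reach is not made up. A row lasts 1/12 s, in which the tool goes at most 41.7 mm and 7.16 degrees, less where a joint would pass 70% of its speed; a pose out of reach is approached as far as the arm can. A call is refused whole if a number of a shift passes 1 or a number of a turn 1, either way. A call with a gripper value outside its range is refused whole. The fingers move at their own pace and stop on an object; FORCE is the grip in N (left out, the last holds). Time passes only in rows, so rows that do not move let the fingers close, or fill a call up. It gives the time, the measured TCP pose, the force and the opening at its end, in the units of the state.
- env.observe(): the state, without advancing time (a new reading comes with each control period).
- optics.get_image(name): name is "scene" or "top" or "wrist"; returns the picture (480x640x3 uint8, red, green, blue); there is no depth.
- optics.camera_params(name): a dict with "fx", "fy", "cx", "cy" (pixels), "k1" (the pictures are not rectified: a ray, as slopes to the right and down, at radius r is drawn at 1 + k1 r^2 times it, then the intrinsics apply), "xyz" and "rotation" of the camera in the world. Camera axes: x right, y down, z forward; pixel columns grow to the right and rows downward; lengths in m; the calibration is good to about 2 mm. A picture is of the moment at which its call begins: read the wrist's pose just before it. camera_params takes no time and is no camera call; for the wrist camera it gives the pose at the moment of the call.
- env.close_job(): hands the job in, once; it reports no verdict.
The state is a dict: "time_s": time; "q": joint angles; "qvel": joint speeds; "joint_efforts": joint torques, N m; "position": TCP position; "tool_rot": TCP orientation; "ft_force": force on the tool from outside, world axes, zero at the start; "wrist_torque": the same for the moment, N m; "grip_width": finger opening in m.
Only numpy, scipy, OpenCV 4.12 (cv2) and the standard library are available. Lean on these libraries where they do the work, as an engineer would, in place of code of your own. Each camera call takes 0.05 s, during which the arm holds its last target.

### The job

Check the screw in the fixture with the blue-banded comb leaf: in the rack only its ends are free to grip, in the fixture only its faces, so stand it gently, teeth down, in the slotted stand, let go and regrasp it on the way. Lower it gently into the notched cheeks until its teeth are fully home in the thread and it sits level, and let go. Then lower the red plate gently over the two pins until it rests flush, let go, and leave everything else where it is.

Things in the scene. Friction and masses are not known exactly. Their poses are not given: they have to be found in the camera images.
- leaf_mid (a point): Centre of the comb leaf with a BLUE top band: steel, 66 long (own x), 8 thick (y), 47 mm high (z up), ~100 g, plane ends and faces, same either way round. Five teeth below, pitch 10, 4.6 long, the middle one at the centre; the lower edge beyond 23 mm from the centre is plain. Point: half-way up, 23.5 mm over the tooth tips. Starts upright, teeth down, in any of the rack's 3 slots.
- rack: Fixed rack, origin under its centre: base 40 x 70 mm, 8 mm high, on which tooth tips stand; 3 slots along own x, 18 mm apart along own y. Ribs between them 36 mm long, up to 28 mm over the bench. Leaf ends overhang the rack by 13 mm, free to grip; only 10 mm lies between neighbouring leaves, too little for fingers at the faces.
- leaf_fine_mid (a point): Centre of the YELLOW-banded leaf (finer teeth), same outer size; stays in the rack.
- leaf_coarse_mid (a point): Centre of the WHITE-banded leaf (coarser teeth), same outer size; stays in the rack.
- stand: Fixed low stand, origin under its centre: black foot 52 x 44 x 5 mm with two aluminium rails 42 mm long, up to 23 mm over the bench, and between them a slot 10.2 mm wide along own x, flared at its mouth. Tooth tips stand on the foot at 5 mm, so the leaf's centre is then 28.5 mm over the bench; its ends overhang the rails by 12 mm each.
- fixture: Fixed fixture, 130 x 64 mm, origin under its centre at bench height, own x along the screw: crests 32 mm across, pitch 10, grooves 5 deep, one groove at x = 0, crest tops 46 mm up, threaded 48 mm between two cheeks. Each cheek has a notch along x, from 24 to 39 mm off the middle, 12.6 mm wide, mouth flared 76-84 mm up, for a leaf end. Cheek tops 89 mm up.
- seat (a point): Where the leaf's centre lies when fully home: 65 mm over the fixture's underside, above its origin, axes as the fixture's. The middle tooth is then in the middle groove and the leaf's top about 0.5 mm below the cheek tops. Fingers have room at the leaf's faces between the cheeks (48 mm along x), none at its ends.
- pin_a (a point): Foot of one locating pin on a cheek top (fixture x = +48 mm, y = 0, 89 mm up): 8 mm thick, 15 mm high, the upper 7 mm tapered.
- pin_b (a point): Foot of the other locating pin, the same, at fixture x = -48 mm.
- plate_grip (a point): Red plate 122 x 36 x 6 mm (own x long), ~150 g, with two 12.5 mm holes 48 mm either side of its middle and a black upright grip bar at the middle, 36 long (x), 10 thick (y), from 6 to 46 mm over the underside. Point: in the bar, 28 mm over the underside. Starts flat on the bench; flush on the cheeks this point is 117 mm up. Fits either way round.
- objective_a: Bystander: black objective lens with a blue band, 33 mm across, 47 mm high; origin: underside centre.
- objective_b: Bystander: black objective lens with a yellow band, 33 mm across, 47 mm high; origin: underside centre.
- lens_jar: Bystander: amber jar 56 mm across, 75 mm high; origin: underside centre.
- driver: Bystander: screwdriver 170 mm long lying on the bench.
- spacer: Bystander: brass ring 48 mm across, 18 mm high; origin: underside centre.
- parts_tray: Bystander: grey open tray 90 x 130 x 30 mm; origin: underside centre.
- weight: Bystander: brass cylinder 40 mm across, 30 mm high; origin: underside centre.
Mind the look-alikes: they are no part of the job. What is meant by the part that bears plate_grip is not grey, and is the smaller of those in its own colour. Leave any turquoise look-alike of the stand alone.

How it is judged (in metres and radians):
On the way, in this order (a step that is already met when the one before it is completed fails the run):
1. the blue leaf is lifted clear of the rack (height (world z) of leaf_mid above 0.075 m and contact force between the fingers and leaf above 0.5 N), for 0.05 s.
2. the blue leaf stands teeth down in the stand, let go (x of leaf_mid in the frame of stand between -0.014 and 0.014 m and y of leaf_mid in the frame of stand between -0.005 and 0.005 m and z of leaf_mid in the frame of stand between 0.0255 and 0.0315 m and angle between leaf_mid's own z axis and vertical below 0.3 rad and contact force between the fingers and leaf below 0.05 N and linear speed of leaf below 0.02 m/s), for 0.2 s.
3. the blue leaf is seated in the thread of the screw, level and let go (x of leaf_mid in the frame of fixture between -0.003 and 0.003 m and y of leaf_mid in the frame of fixture between -0.005 and 0.005 m and z of leaf_mid in the frame of fixture between 0.063 and 0.067 m and angle between leaf_mid's own z axis and vertical below 0.2 rad and angle between the x axis of leaf_mid and the x axis of fixture, either way round below 0.12 rad and contact force between the fingers and leaf below 0.05 N and linear speed of leaf below 0.02 m/s), for 0.3 s.
At the end, for the whole second after the job is handed in: Blue leaf home in the thread: centre 65±2 mm over the fixture's underside, within 3 mm along, 5 mm across, 0.2 rad of upright, 0.12 of the screw; red plate over both pins: its point at 117±2 mm, within 4 mm, tilt under 0.03, 0.06 of the screw; both let go, at rest (all of step 3 and x of plate_grip in the frame of fixture between -0.004 and 0.004 m and y of plate_grip in the frame of fixture between -0.004 and 0.004 m and z of plate_grip in the frame of fixture between 0.115 and 0.119 m and angle between plate_grip's own z axis and vertical below 0.03 rad and angle between the x axis of plate_grip and the x axis of fixture, either way round below 0.06 rad and contact force between the fingers and plate below 0.05 N and linear speed of plate below 0.02 m/s); the robot touches nothing.
It fails at once if another leaf is taken out of the rack or displaced by more than 15 mm (distance of any of leaf_fine_mid, leaf_coarse_mid from where it was at the start of the episode above 0.015 m).
It fails at once if a bystander is displaced by more than 25 mm (distance of any of objective_a, objective_b, lens_jar, driver, spacer, parts_tray, weight from where it was at the start of the episode above 0.025 m).
It fails at once if the leaf or the plate is rammed onto the fixture (over 80 N) (contact force between any of leaf, plate and fixture above 80 N).
It fails at once if the leaf is dropped (falls at over 0.5 m/s, from 13 mm or more) (contact force between the fingers and leaf below 0.05 N and linear speed of leaf above 0.5 m/s).
It fails at once if the plate is dropped (falls at over 0.5 m/s, from 13 mm or more) (contact force between the fingers and plate below 0.05 N and linear speed of plate above 0.5 m/s).
It also fails if it takes over 67 s, if anything falls off the work surface, if the arm or the gripper's body presses on something with over 40 N, if the wrist force passes 120 N, or if a joint passes its speed limit or range.

## Working session

There is one attempt and no reset: what is moved stays moved. The work goes in short steps, Python scripts to look and compute and a shell command to move; the robot and the scene stay as the last step left them, time stands still between calls to the robot, and variables do not carry over. Pictures are saved under pics/ and viewed, and the job is handed in when it is done.

```bash
ls; mkdir -p pics; python3 - <<'E'
from rig import env, optics
import cv2
print({k:(v.tolist() if hasattr(v,'tolist') else v) for k,v in env.observe().items()})
for n in ("scene","top","wrist"):
    p=optics.camera_params(n); print(n,p)
    cv2.imwrite(f"pics/{n}0.png",optics.get_image(n)[:,:,::-1])
E
```

```text
pics
{'time_s': 0.0, 'q': [64.2687504128838, 21.842095910481014, 74.38609127574546, -0.0013064773234527764, 83.85759898328931, -12.336464818699852], 'qvel': [0.03766132856982511, -0.060768220284676204, -0.047950650251264236, -0.01234931541856688, 0.08166975850795902, 0.0042269933004210345], 'joint_efforts': [-0.00032616326279821806, -44.84640598297119, -23.127622604370117, -0.00028403563192114234, 0.004847564123338088, 2.3583314714414882e-05], 'position': [0.12740346699828367, 0.5349948753798176, 0.4040933467617677], 'tool_rot': [[-0.0006296086922361471, -0.9727974439705624, 0.23165650562251616], [-0.0013586265187795468, 0.23165716986825646, 0.9727965407949456], [-0.99999887886281, 0.00029774648607520883, -0.0014675217725472701]], 'ft_force': [-0.041941392843858956, 1.160529062644163, -0.07990670072241271], 'wrist_torque': [-0.04059060007964954, -0.012618491021989406, -0.03363094671841184], 'grip_width': 0.08574297236102879}
scene {'fx': 482.03817773358895, 'fy': 482.03817773358895, 'cx': 318.413689146825, 'cy': 240.44885510763157, 'k1': 0.029002883389342544, 'xyz': array([1.10168694
[... 218 characters left out ...]
y': 572.9936580988974, 'cx': 314.31042846445973, 'cy': 236.4619518566043, 'k1': -0.12537426936866172, 'xyz': array([ 0.48104292, -0.06348524,  1.38466416]), 'rotation': array([[ 0.00722473, -0.99752909,  0.06988215],
       [-0.99993843, -0.00779541, -0.00789705],
       [ 0.0084223 , -0.0698208 , -0.997524  ]])}
wrist {'fx': 341.56694106201115, 'fy': 341.56694106201115, 'cx': 314.39867706457335, 'cy': 245.92999948422832, 'k1': -0.034612524322971225, 'xyz': array([0.05685061, 0.55192836, 0.37268244]), 'rotation': array([[ 2.30245710e-01,  9.32143330e-01,  2.79456125e-01],
       [ 9.73132221e-01, -2.20320238e-01, -6.68780411e-02],
       [-7.70079831e-04,  2.87346142e-01, -9.57826499e-01]])}
```

View pics/scene0.png

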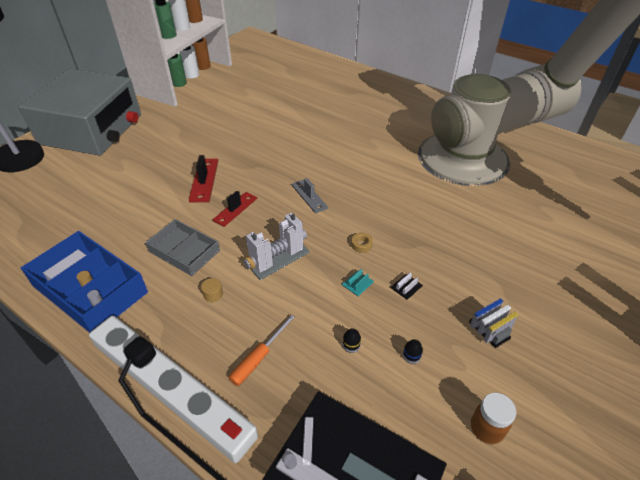

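View pics/top0.png

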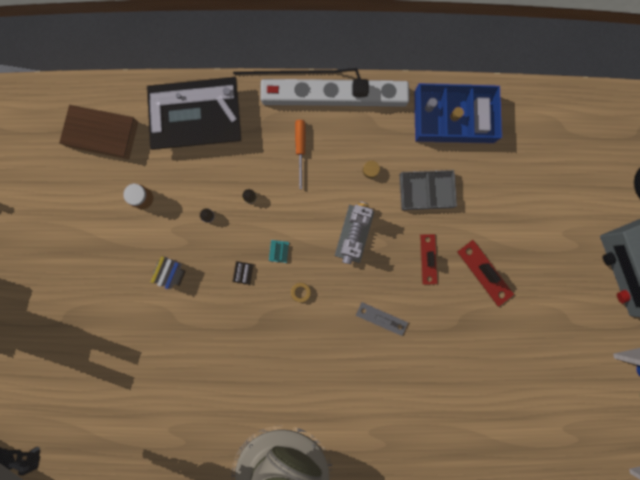

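View pics/wrist0.png

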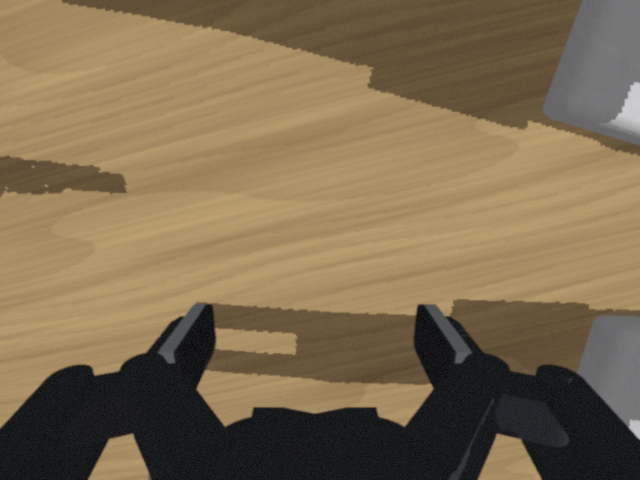

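The top image shows the rack at (168,272), the stand at (243,272) with a turquoise look-alike at (279,251), the fixture at (355,233), and the small red plate at (429,259). I'll zoom in next.

```bash
cat > h.py <<'E'
import numpy as np, cv2
from rig import env, optics
def ray(name,uv,P=None):
    p=P or optics.camera_params(name)
    K=np.array([[p['fx'],0,p['cx']],[0,p['fy'],p['cy']],[0,0,1.]])
    n=cv2.undistortPoints(np.array([[uv]],float),K,np.array([p['k1'],0,0,0.]))[0,0]
    return np.array(p['xyz']),np.array(p['rotation'])@np.array([n[0],n[1],1.])
def at_z(name,uv,z,P=None):
    o,d=ray(name,uv,P); return o+d*(z-o[2])/d[2]
def proj(name,X,P=None):
    p=P or optics.camera_params(name)
    c=np.array(p['rotation']).T@(np.array(X)-p['xyz']); s=c[:2]/c[2]; s=s*(1+p['k1']*(s@s))
    return np.array([p['fx']*s[0]+p['cx'],p['fy']*s[1]+p['cy']])
def crop(img,x0,y0,x1,y1,f,fn):
    cv2.imwrite(fn,cv2.resize(img[y0:y1,x0:x1,::-1],None,fx=f,fy=f,interpolation=cv2.INTER_CUBIC))
E
python3 - <<'E'
from h import *
t=cv2.imread('pics/top0.png')[:,:,::-1]
crop(t,140,220,260,300,6,'pics/t_rack.png')
crop(t,320,190,460,300,5,'pics/t_fix.png')
E
```

```text
(no output)
```

View pics/t_rack.png

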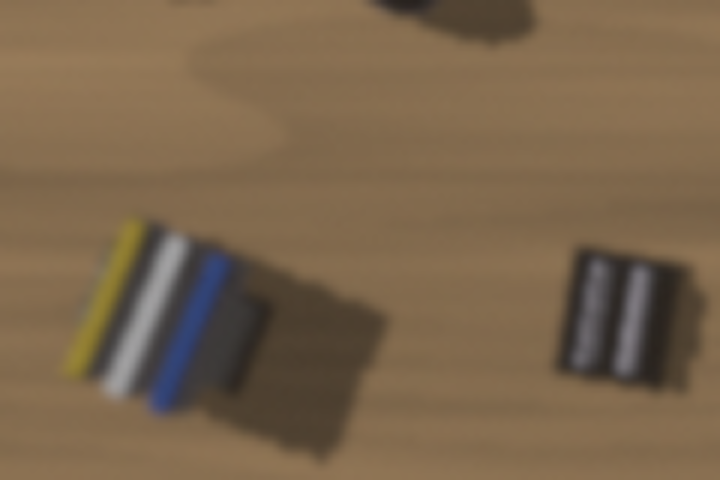

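View pics/t_fix.png

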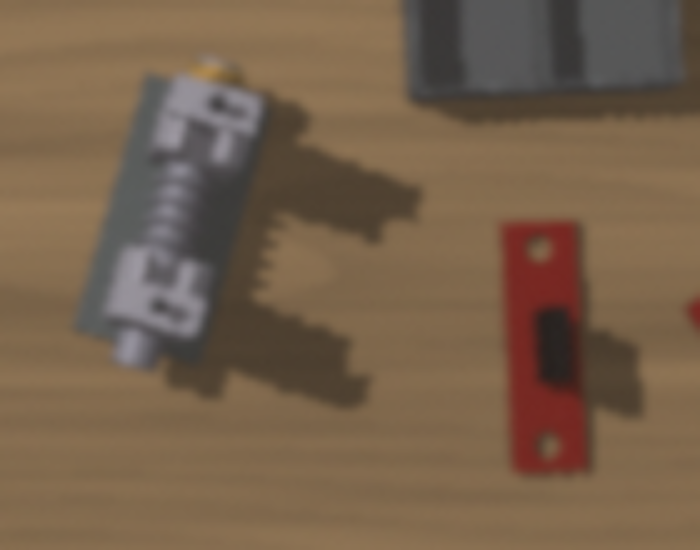

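```bash
python3 - <<'E'
from h import *
for n,uv,z in [('leafA',(175.8,262.5),.055),('leafB',(167,288.3),.055),('stand',(243.7,272.8),.02),('pinA',(363.6,211),.1),('pinB',(356.4,252.4),.1),('h1',(428,239.6),.006),('h2',(430,279),.006)]:
    print(n,at_z('top',uv,z).round(4))
E
```

```text
leafA [0.5108 0.2486 0.055 ]
leafB [0.4505 0.2681 0.055 ]
stand [0.4886 0.0932 0.02  ]
pinA [ 0.6296 -0.1846  0.1   ]
pinB [ 0.5359 -0.1685  0.1   ]
h1 [ 0.5721 -0.3504  0.006 ]
h2 [ 0.4767 -0.3549  0.006 ]
```

```bash
cat >> h.py <<'E'
def st(): 
    o=env.observe(); return np.array(o['position']),np.array(o['tool_rot']),o
def yaw(R): return np.degrees(np.arctan2(R[1,2],R[0,2]))
def plan(target,theta,N,nturn=None):
    """constant row [x,y,z] units and turn units over N rows"""
    p,R,o=st(); t0=yaw(R); d=(theta-t0+180)%360-180
    ph=-d/N  # turn about tool x (down)
    D=np.array(target)-p
    A=np.zeros((2,2))
    for k in range(N):
        a=np.radians(t0-k*ph)
        y=np.array([-np.sin(a),np.cos(a)]);z=np.array([np.cos(a),np.sin(a)])
        A+=np.stack([y,z],1)
    s=np.linalg.solve(A,D[:2])
    print('pos',p.round(4),'yaw',t0.round(2),'F',np.round(o['ft_force'],1),'w',round(o['grip_width'],4),'t',round(o['time_s'],2))
    print('N',N,'row shift units',(np.array([-D[2]/N,s[0]/N*0+s[0],s[1]])/0.03).round(3),'turn',round(ph/5,3),'| totals units: x',(-D[2]/.03).round(3),'turn',round(-d/5,3))
E
python3 - <<'E'
from h import *
plan([.481,.258,.33],-17.9,24)
E
```

```text
pos [0.1274 0.535  0.4043] yaw 76.6 F [ 0.2 -0.3  0.8] w 0.0854 t 0.15
N 24 row shift units [ 0.103 -0.656  0.247] turn 0.788 | totals units: x 2.476 turn 18.901
```

```bash
for i in 1 2 3; do :; done; python3 -m inch '[[-1,[0.103,-0.656,0.247],0.788],[-1,[0.103,-0.656,0.247],0.788],[-1,[0.103,-0.656,0.247],0.788],[-1,[0.103,-0.656,0.247],0.788],[-1,[0.103,-0.656,0.247],0.788],[-1,[0.103,-0.656,0.247],0.788],[-1,[0.103,-0.656,0.247],0.788],[-1,[0.103,-0.656,0.247],0.788]]' 40
python3 -m inch '[[-1,[0.103,-0.656,0.247],0.788],[-1,[0.103,-0.656,0.247],0.788],[-1,[0.103,-0.656,0.247],0.788],[-1,[0.103,-0.656,0.247],0.788],[-1,[0.103,-0.656,0.247],0.788],[-1,[0.103,-0.656,0.247],0.788],[-1,[0.103,-0.656,0.247],0.788],[-1,[0.103,-0.656,0.247],0.788]]'
```

```text
time_s: 0.82
position: [0.2935, 0.5158, 0.3794]
tool_rot: [[-0.0, -0.706, 0.708], [-0.001, 0.708, 0.706], [-1.0, -0.0, -0.001]]
ft_force: [-0.3, 0.1, 0.5]
grip_width: 0.0858
time_s: 1.48
position: [0.424, 0.4129, 0.3548]
tool_rot: [[-0.0, -0.231, 0.973], [-0.0, 0.973, 0.231], [-1.0, -0.0, -0.001]]
ft_force: [0.9, -0.3, -0.4]
grip_width: 0.0855
```

```bash
python3 -m inch '[[-1,[0.103,-0.656,0.247],0.788],[-1,[0.103,-0.656,0.247],0.788],[-1,[0.103,-0.656,0.247],0.788],[-1,[0.103,-0.656,0.247],0.788],[-1,[0.103,-0.656,0.247],0.788],[-1,[0.103,-0.656,0.247],0.788],[-1,[0.103,-0.656,0.247],0.788],[-1,[0.103,-0.656,0.247],0.788]]'
python3 - <<'E'
from h import *
p,R,o=st(); print(p,yaw(R))
cv2.imwrite('pics/w1.png',optics.get_image('wrist')[:,:,::-1])
E
```

```text
time_s: 2.15
position: [0.4814, 0.2569, 0.3301]
tool_rot: [[-0.0, 0.312, 0.95], [-0.0, 0.95, -0.312], [-1.0, -0.0, -0.0]]
ft_force: [0.5, -0.6, -0.3]
grip_width: 0.0853
[0.48143863 0.25686616 0.33013785] -18.151554907719422
```

View pics/w1.png

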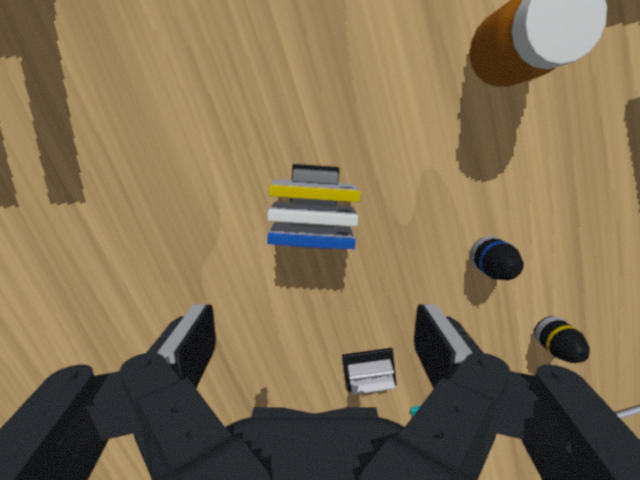

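```bash
python3 - <<'E'
from h import *
im=cv2.imread('pics/w1.png')
crop(im[:,:,::-1],255,155,375,255,6,'pics/w1c.png')
crop(im[:,:,::-1],330,335,410,405,8,'pics/w1s.png')
hsv=cv2.cvtColor(im,cv2.COLOR_BGR2HSV)
m=cv2.inRange(hsv,(105,120,60),(130,255,255)); m[:, :255]=0;m[:,375:]=0;m[:225]=0;m[255:]=0
ys,xs=np.nonzero(m); print(len(xs),xs.min(),xs.max())
r=cv2.minAreaRect(np.stack([xs,ys],1).astype(np.float32)); print(r); print(cv2.boxPoints(r))
for x in (280,312,345):
    print(x, ys[xs==x].min(), ys[xs==x].max())
for c in cv2.boxPoints(r): print(at_z('wrist',c,.055))
print(at_z('wrist',r[0],.055))
E
```

```text
969 268 354
((310.9105224609375, 240.9319305419922), (86.51868438720703, 11.477604866027832), 3.5763344764709473)
[[267.37744 243.96112]
 [268.09338 232.50586]
 [354.4436  237.90274]
 [353.72766 249.358  ]]
280 234 244
312 236 246
345 238 248
[0.44969177 0.2665287  0.055     ]
[0.45329583 0.27458023 0.055     ]
[0.51231252 0.25060731 0.055     ]
[0.50929178 0.24227788 0.055     ]
[0.48109364 0.25854239 0.055     ]
```

View pics/w1c.png

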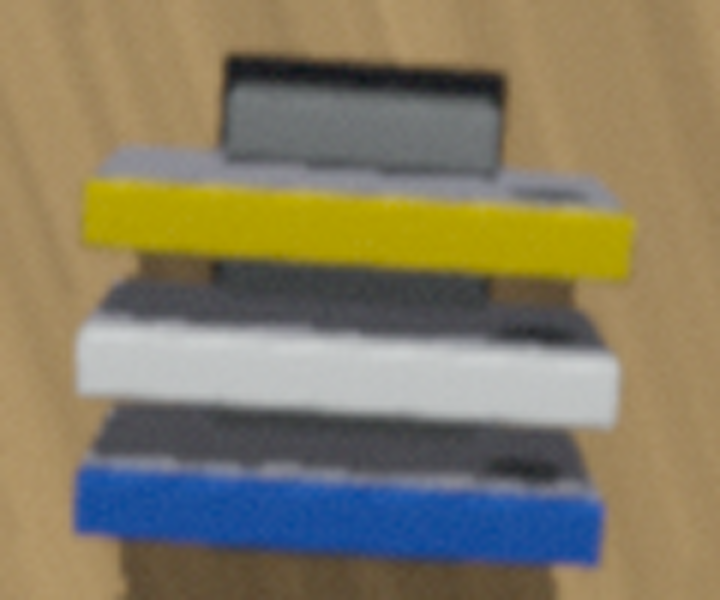

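View pics/w1s.png

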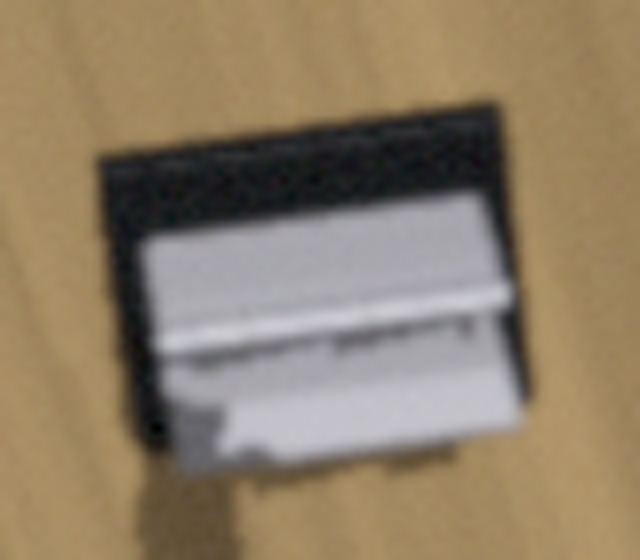

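```bash
python3 - <<'E'
from h import *
plan([.4803,.2566,.243],-22.1,5)
im=cv2.imread('pics/w1.png')
# stand estimate: rails inner tops z=.023, foot corners z=.005
f=lambda u,v:(330+u/8,335+v/8)
for n,c,z in [('footTL',(98,157),.005),('footTR',(500,100),.005),('footBR',(533,400),.005),('footBL',(145,450),.005)]:
    print(n,at_z('wrist',f(*c),z).round(4))
E
```

```text
pos [0.4818 0.2542 0.3296] yaw -18.5 F [ 1.8 -1.4  0.2] w 0.0854 t 2.2
N 5 row shift units [ 0.577  0.011 -0.015] turn 0.144 | totals units: x 2.885 turn 0.719
footTL [0.4681 0.1238 0.005 ]
footTR [0.5176 0.1157 0.005 ]
footBR [0.5106 0.0709 0.005 ]
footBL [0.4609 0.0795 0.005 ]
```

```bash
cat >> h.py <<'E'
def snap(name,fn):
    P=optics.camera_params(name); im=optics.get_image(name)[:,:,::-1].copy(); cv2.imwrite(fn,im); return im,P
def leafrect(im,P,roi,z,lo=(105,120,60),hi=(130,255,255)):
    hsv=cv2.cvtColor(im,cv2.COLOR_BGR2HSV); m=cv2.inRange(hsv,lo,hi)
    k=np.zeros_like(m); x0,y0,x1,y1=roi; k[y0:y1,x0:x1]=255; m&=k
    n,l,s,c=cv2.connectedComponentsWithStats(m); i=1+np.argmax(s[1:,4]); ys,xs=np.nonzero(l==i)
    W=np.array([at_z('wrist',(x,y),z,P)[:2] for x,y in zip(xs,ys)])
    r=cv2.minAreaRect((W*1000).astype(np.float32)); b=cv2.boxPoints(r)
    mu=W.mean(0); w,v=np.linalg.eigh(np.cov((W-mu).T)); a=v[:,1]; a=a*np.sign(a[0]) 
    print('leaf rect c',np.round(r[0],1),'size',np.round(r[1],1),'mean',(mu*1000).round(1),'yaw',np.degrees(np.arctan2(a[1],a[0])).round(2))
E
python3 - <<'E'
from h import *
im,P=snap('wrist','pics/w2.png')
leafrect(im,P,(230,200,400,280),.055)
leafrect(im,P,(230,160,400,220),.055,(20,150,60),(35,255,255))
p,R,o=st(); print(p,yaw(R),P['xyz'])
crop(im[:,:,::-1],330,335,410,405,8,'pics/w2s.png')
E
```

```text
leaf rect c [481.  261.4] size [ 8.8 64.3] mean [481.  261.5] yaw -21.79
leaf rect c [494.1 294.1] size [ 8.5 65.6] mean [494.1 294.3] yaw -21.91
[0.48161958 0.25578957 0.32993147] -18.21282309714506 [0.50578735 0.32366439 0.29786002]
```

View pics/w2s.png

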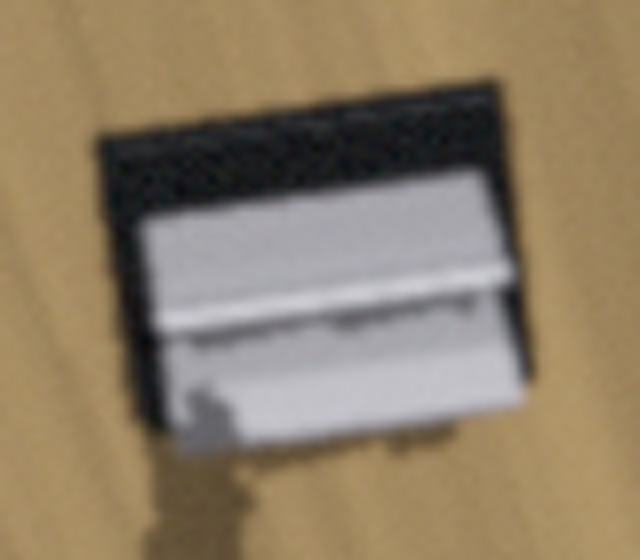

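```bash
python3 - <<'E'
from h import *
plan([.4803,.2595,.243],-21.8,5)
E
```

```text
pos [0.4816 0.2558 0.3299] yaw -18.21 F [-0.9 -0.2 -0.7] w 0.0857 t 2.25
N 5 row shift units [ 0.58   0.02  -0.017] turn 0.143 | totals units: x 2.898 turn 0.717
```

```bash
python3 -m inch '[[-1,[0.58,0.02,-0.017],0.143],[-1,[0.58,0.02,-0.017],0.143],[-1,[0.58,0.02,-0.017],0.143],[-1,[0.58,0.02,-0.017],0.143],[-1,[0.58,0.02,-0.017],0.143],[-1,[0,0,0],0],[-1,[0,0,0],0],[-1,[0,0,0],0]]'
python3 - <<'E'
from h import *
im,P=snap('wrist','pics/w3.png')
leafrect(im,P,(130,200,500,480),.055)
for i in range(3):
    p,R,o=st(); print(p,yaw(R),optics.camera_params('wrist')['xyz']); optics.get_image('top')
E
```

```text
time_s: 2.92
position: [0.48, 0.262, 0.2445]
tool_rot: [[0.001, 0.366, 0.931], [0.0, 0.931, -0.366], [-1.0, 0.001, 0.001]]
ft_force: [-0.2, 0.1, 0.2]
grip_width: 0.0857
leaf rect c [481.3 262.2] size [ 9.4 64.5] mean [481.  262.3] yaw -21.88
[0.48003516 0.261871   0.24471516] -21.47861708521476 [0.50766185 0.3300731  0.21328049]
[0.47999399 0.26180247 0.24472007] -21.49095974735404 [0.50764744 0.32997727 0.21329612]
[0.47992978 0.26171297 0.24463704] -21.5040929284628 [0.50760845 0.32989255 0.21318758]
```

View pics/w3.png

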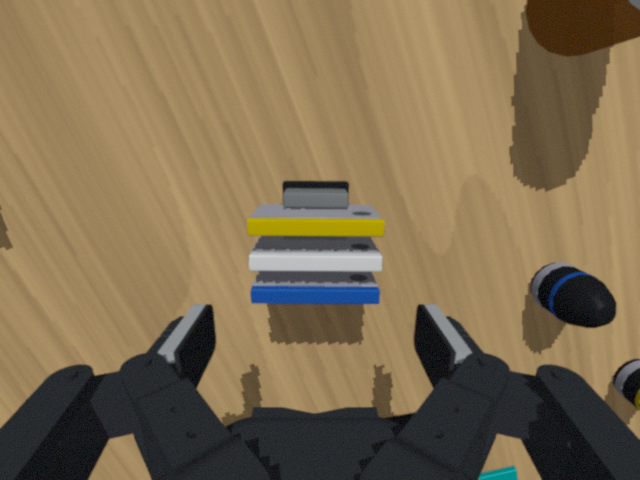

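```bash
python3 -m inch '[[-1,[0.35,-0.02,0.01],0.04],[-1,[0.35,-0.02,0.01],0.04],[-1,[0.35,0,0],0],[-1,[0.3,0,0],0],[-1,[0.25,0,0],0],[-1,[0.18,0,0],0],[-1,[0,0,0],0],[-1,[0,0,0],0]]'
python3 - <<'E'
from h import *
im,P=snap('wrist','pics/w4.png')
leafrect(im,P,(130,200,500,480),.055)
p,R,o=st(); print(p,yaw(R))
E
```

```text
time_s: 3.78
position: [0.48, 0.2603, 0.1901]
tool_rot: [[-0.0, 0.373, 0.928], [-0.0, 0.928, -0.373], [-1.0, -0.0, -0.0]]
ft_force: [0.5, -0.0, 0.2]
grip_width: 0.0854
leaf rect c [481.6 262.8] size [10.3 64.8] mean [481.7 262.8] yaw -21.8
[0.48003976 0.26026168 0.19037603] -21.92709460758552
```

View pics/w4.png

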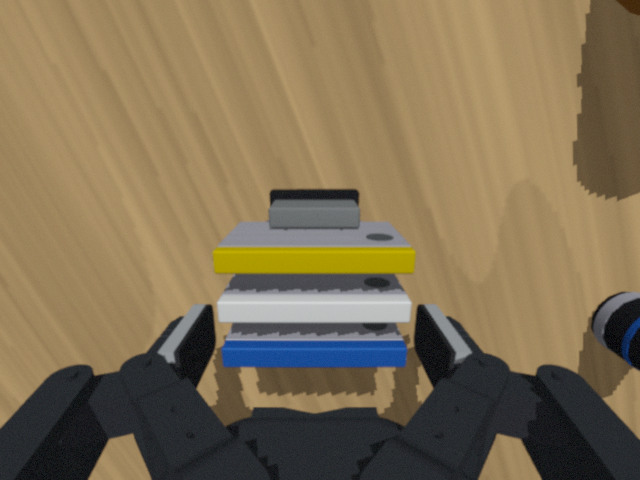

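```bash
python3 -m inch '[[1,[0,0,0],0],[1,[0,0,0],0],[1,[0,0,0],0],[1,[0,0,0],0],[1,[0,0,0],0],[1,[0,0,0],0],[1,[0,0,0],0],[1,[0,0,0],0]]' 40
```

```text
time_s: 4.5
position: [0.4802, 0.2602, 0.1908]
tool_rot: [[0.002, 0.374, 0.928], [0.0, 0.928, -0.374], [-1.0, 0.001, 0.001]]
ft_force: [0.7, -0.2, 6.9]
grip_width: 0.0654
```

```bash
python3 -m inch '[[1,[-0.1,0,0],0],[1,[-0.3,0,0],0],[1,[-0.5,0,0],0],[1,[-0.6,0,0],0],[1,[-0.6,0,0],0],[1,[-0.6,0,0],0],[1,[-0.5,0,0],0],[1,[-0.4,0,0],0]]'
python3 - <<'E'
from h import *
im,P=snap('wrist','pics/w5.png')
p,R,o=st(); print(p,yaw(R))
im,P=snap('scene','pics/s5.png')
crop(im[:,:,::-1],380,220,560,370,4,'pics/s5c.png')
E
```

```text
time_s: 5.17
position: [0.4797, 0.2603, 0.2999]
tool_rot: [[0.001, 0.373, 0.928], [0.0, 0.928, -0.373], [-1.0, 0.001, 0.001]]
ft_force: [0.4, 0.0, -1.7]
grip_width: 0.0652
[0.47994236 0.26040977 0.30180515] -21.917085460227895
```

View pics/w5.png

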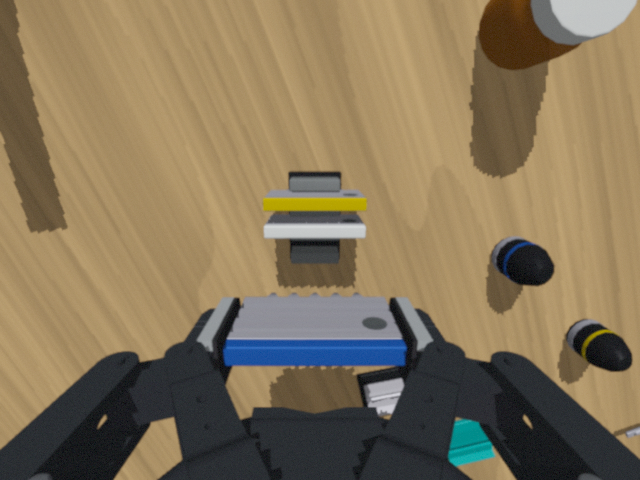

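View pics/s5c.png

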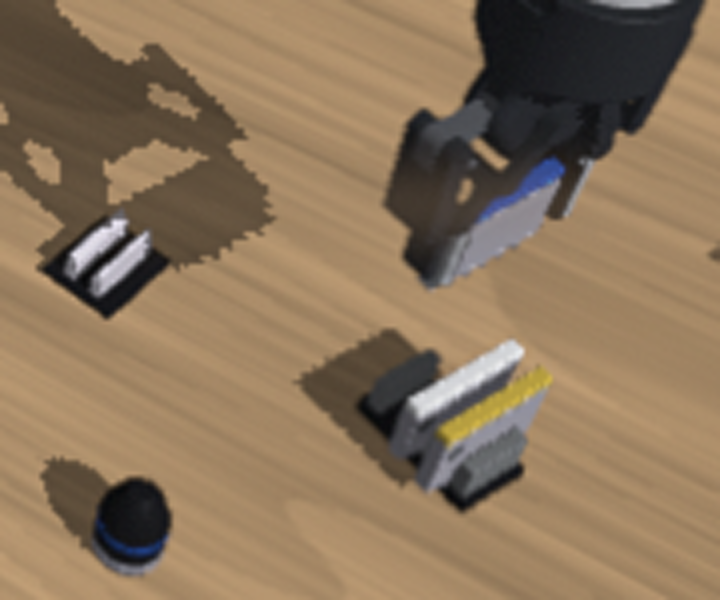

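```bash
python3 - <<'E'
from h import *
plan([.489,.0995,.30],-9.5,7)
E
```

```text
pos [0.4799 0.2603 0.3002] yaw -21.92 F [-0.4 -0.2 -0.8] w 0.0654 t 5.27
N 7 row shift units [ 0.001 -0.723  0.261] turn -0.355 | totals units: x 0.008 turn -2.485
```

```bash
python3 -m inch '[[1,[0,-0.4,0.14],-0.2],[1,[0,-0.7,0.25],-0.35],[1,[0,-0.9,0.33],-0.45],[1,[0,-0.95,0.35],-0.45],[1,[0,-0.9,0.33],-0.45],[1,[0,-0.7,0.25],-0.35],[1,[0,-0.5,0.17],-0.24],[1,[0,0,0],0]]'
python3 -m inch '[[1,[0,0,0],0],[1,[0,0,0],0],[1,[0,0,0],0],[1,[0,0,0],0],[1,[0,0,0],0],[1,[0,0,0],0],[1,[0,0,0],0],[1,[0,0,0],0]]'
python3 - <<'E'
from h import *
im,P=snap('wrist','pics/w6.png')
p,R,o=st(); print(p,yaw(R))
crop(im[:,:,::-1],250,190,380,290,6,'pics/w6s.png')
np.save('P6.npy',P,allow_pickle=True)
E
```

```text
time_s: 5.93
position: [0.4891, 0.0974, 0.2975]
tool_rot: [[-0.001, 0.167, 0.986], [-0.0, 0.986, -0.167], [-1.0, -0.001, -0.001]]
ft_force: [0.1, -0.1, -1.7]
grip_width: 0.065
time_s: 6.6
position: [0.4888, 0.0999, 0.2981]
tool_rot: [[-0.0, 0.164, 0.986], [-0.0, 0.986, -0.164], [-1.0, -0.0, -0.0]]
ft_force: [-0.0, 0.1, -2.4]
grip_width: 0.0653
[0.48880825 0.09980696 0.29817337] -9.47159228214246
```

View pics/w6.png

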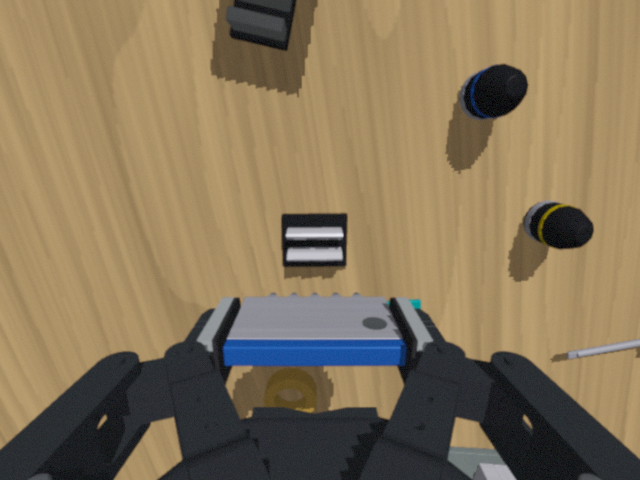

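View pics/w6s.png

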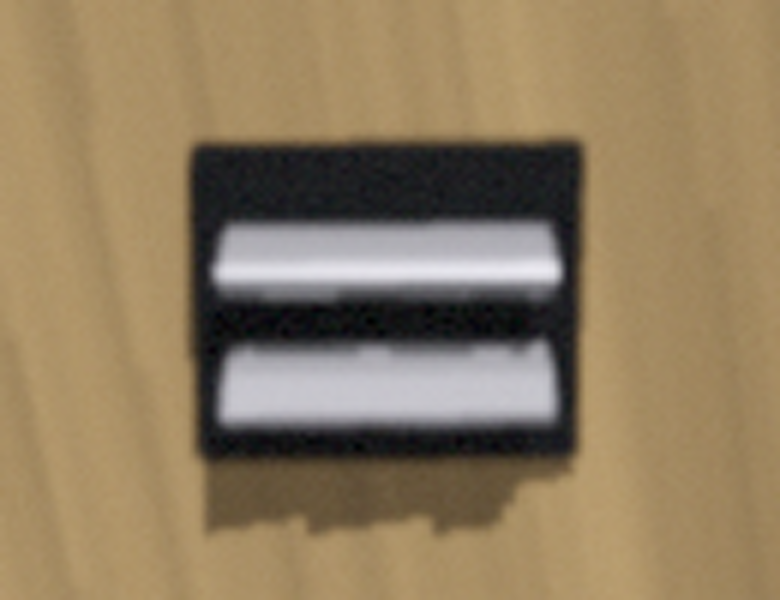

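```bash
python3 - <<'E'
from h import *
P=np.load('P6.npy',allow_pickle=True).item()
im=cv2.imread('pics/w6.png')
f=lambda c:(250+c[0]/6-.4,190+c[1]/6-.4)
C=[at_z('wrist',f(c),.005,P) for c in [(195,147),(583,143),(577,455),(203,457)]]
print(np.round(C,4)); print('centre',np.mean(C,0))
for a,b in ((0,1),(3,2)): d=C[b]-C[a]; print(np.linalg.norm(d),np.degrees(np.arctan2(d[1],d[0])))
for nm,a,b in (('ridge',(212,272),(560,270)),('inner dn',(230,350),(550,348)),('outer dn',(218,422),(558,425)),('up outer',(222,224),(552,224))):
  A,B=at_z('wrist',f(a),.023,P),at_z('wrist',f(b),.023,P); d=B-A; print(nm,A.round(4),B.round(4),(A+B)/2,np.linalg.norm(d),np.degrees(np.arctan2(d[1],d[0])))
leafrect(im,P,(200,320,430,380),.1626)
E
```

```text
[[0.4682 0.1243 0.005 ]
 [0.5179 0.1166 0.005 ]
 [0.5113 0.0742 0.005 ]
 [0.4612 0.0822 0.005 ]]
centre [0.48964134 0.0993417  0.005     ]
0.050329112430269746 -8.784009563403165
0.050748067191508914 -9.057794134684583
ridge [0.4696 0.1119 0.023 ] [0.5119 0.1052 0.023 ] [0.49072708 0.10857716 0.023     ] 0.04278764244327701 -9.043489992652482
inner dn [0.4699 0.1017 0.023 ] [0.5092 0.0955 0.023 ] [0.48957907 0.09860268 0.023     ] 0.0397919187025709 -9.009097742798607
outer dn [0.4667 0.0927 0.023 ] [0.5088 0.0853 0.023 ] [0.4877428 0.0889782 0.023    ] 0.04275046170404829 -9.917788791577765
up outer [0.4719 0.1177 0.023 ] [0.5117 0.1111 0.023 ] [0.49182074 0.11441152 0.023     ] 0.04030089404054118 -9.38409637484166
leaf rect c [489.9 102.5] size [10.7 64.9] mean [489.8 102.8] yaw -9.19
```

```bash
python3 -m inch '[[1,[0.3,-0.03,0],0],[1,[0.5,-0.03,0],0],[1,[0.6,0,0],0],[1,[0.5,0,0],0],[1,[0.4,0,0],0],[1,[0.3,0,0],0],[1,[0.05,0,0],0],[1,[0,0,0],0]]'
python3 -m inch '[[1,[0,0,0],0],[1,[0,0,0],0],[1,[0,0,0],0],[1,[0,0,0],0],[1,[0,0,0],0],[1,[0,0,0],0],[1,[0,0,0],0],[1,[0,0,0],0]]'
python3 - <<'E'
from h import *
im,P=snap('wrist','pics/w7.png')
p,R,o=st(); print(p,yaw(R))
crop(im[:,:,::-1],210,230,430,390,3.5,'pics/w7s.png')
np.save('P7.npy',P,allow_pickle=True)
leafrect(im,P,(200,320,430,380),p[2]-.159+.0235)
im,P=snap('scene','pics/s7.png')
crop(im[:,:,::-1],360,200,480,310,6,'pics/s7c.png')
E
```

```text
time_s: 7.32
position: [0.4885, 0.0979, 0.2182]
tool_rot: [[-0.001, 0.165, 0.986], [0.0, 0.986, -0.165], [-1.0, -0.0, -0.001]]
ft_force: [1.3, 0.5, -1.4]
grip_width: 0.0652
time_s: 7.98
position: [0.4885, 0.0979, 0.2187]
tool_rot: [[0.0, 0.165, 0.986], [-0.0, 0.986, -0.165], [-1.0, -0.0, 0.0]]
ft_force: [-0.5, -1.1, -1.7]
grip_width: 0.0655
[0.48854796 0.09793696 0.21868329] -9.481929787374087
leaf rect c [489.7 100.6] size [10.7 64.9] mean [489.6 100.8] yaw -9.19
```

View pics/w7s.png

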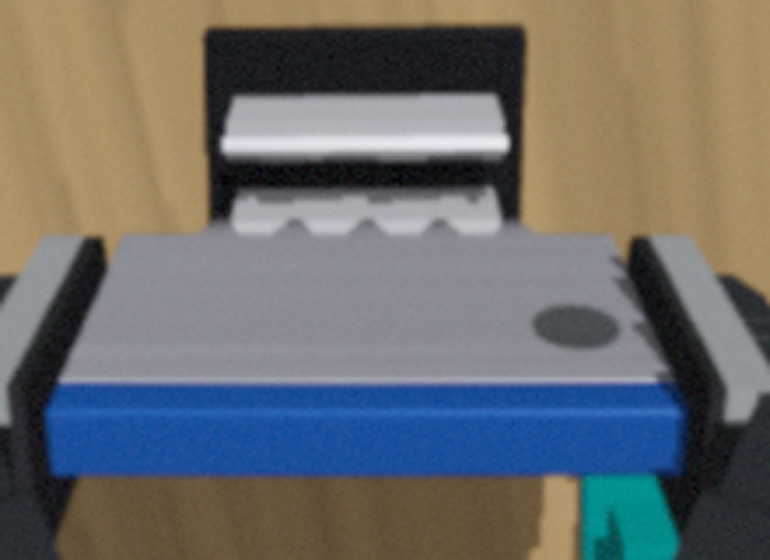

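View pics/s7c.png

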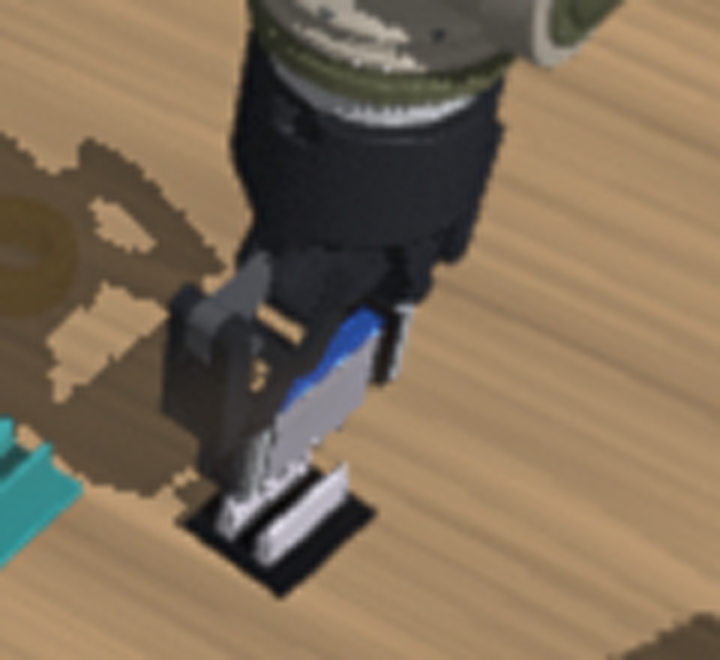

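```bash
python3 - <<'E'
from h import *
P=np.load('P7.npy',allow_pickle=True).item()
p,R,o=st()
f=lambda c:(210+c[0]/3.5-.35,230+c[1]/3.5-.35)
zt=p[2]-.159+.0235
n=np.array([np.sin(np.radians(9.1)),np.cos(np.radians(9.1))]); t=np.array([n[1],-n[0]])
def s(nm,c,z):
    X=at_z('wrist',f(c),z,P)[:2]; print(nm,X.round(4),'n,t mm',((X@n)*1000).round(1),((X@t)*1000).round(1))
for nm,c in (('top up L',(55,410)),('top up R',(678,408)),('lo L',(52,475)),('lo R',(680,475))): s(nm,c,zt)
for nm,c in (('foot TL',(205,28)),('foot TR',(525,28))): s(nm,c,.005)
for nm,c in (('ridge hi L',(224,134)),('ridge hi R',(508,134)),('ridge lo L',(224,152)),('ridge lo R',(508,152)),('slot dark lo',(360,186)),('slot dark hi',(360,160))): s(nm,c,.023)
for nm,c in (('slot floor',(360,186)),('slot floor hi',(360,160))): s(nm,c,.005)
print('tool n,t',p[:2]@n*1000,p[:2]@t*1000,p)
E
```

```text
top up L [0.4594 0.1081] n,t mm 179.4 436.5
top up R [0.521  0.0981] n,t mm 179.3 499.0
lo L [0.4572 0.1006] n,t mm 171.7 435.6
lo R [0.5206 0.0902] n,t mm 171.4 499.8
foot TL [0.468  0.1252] n,t mm 197.6 442.3
foot TR [0.5179 0.1169] n,t mm 197.4 492.9
ridge hi L [0.4708 0.1134] n,t mm 186.5 446.9
ridge hi R [0.5118 0.1066] n,t mm 186.2 488.5
ridge lo L [0.4702 0.1107] n,t mm 183.6 446.8
ridge lo R [0.5114 0.1038] n,t mm 183.4 488.6
slot dark lo [0.4891 0.1021] n,t mm 178.2 466.8
slot dark hi [0.4898 0.1062] n,t mm 182.3 466.8
slot floor [0.4877 0.0946] n,t mm 170.6 466.6
slot floor hi [0.4885 0.0991] n,t mm 175.2 466.7
tool n,t 173.96041570936214 466.88428530570445 [0.48852123 0.0979294  0.21865253]
```

```bash
python3 -m inch '[[1,[0.12,0,0],0],[1,[0.15,0,0],0],[1,[0.15,0,0],0],[1,[0.15,0,0],0],[1,[0.12,0,0],0],[1,[0.1,0,0],0],[1,[0.06,0,0],0],[1,[0,0,0],0]]'
python3 - <<'E'
from h import *
p,R,o=st(); print(p,yaw(R))
im,P=snap('scene','pics/s8.png')
crop(im[:,:,::-1],360,200,480,310,6,'pics/s8c.png')
E
```

```text
time_s: 8.75
position: [0.4885, 0.0979, 0.1927]
tool_rot: [[-0.001, 0.165, 0.986], [0.0, 0.986, -0.165], [-1.0, -0.0, -0.001]]
ft_force: [-0.9, 0.3, -1.9]
grip_width: 0.0651
[0.48849622 0.09793538 0.19274999] -9.480902988555206
```

View pics/s8c.png

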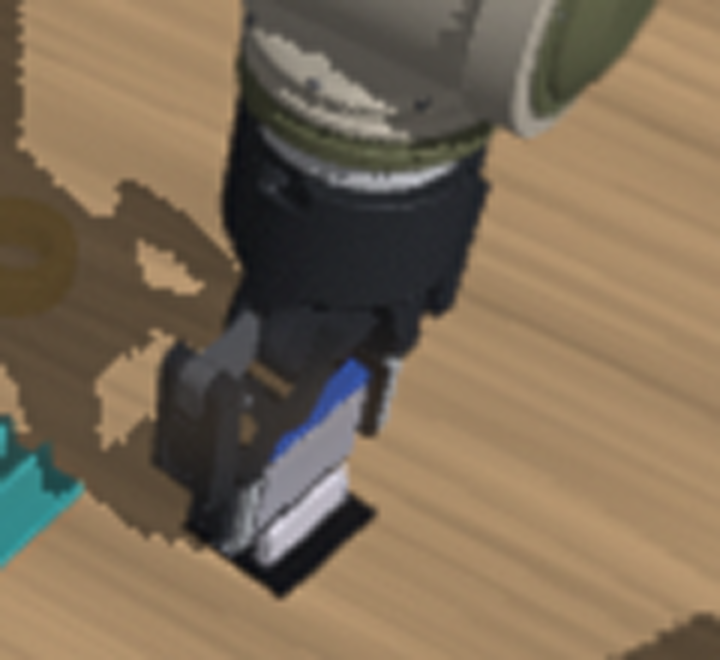

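No contact force, and the leaf is in the slot. It needs about 5 mm more, taken in small steps.

```bash
python3 -m inch '[[1,[0.04,0,0],0],[1,[0.04,0,0],0],[1,[0.04,0,0],0],[1,[0.03,0,0],0],[1,[0,0,0],0],[1,[0,0,0],0],[1,[0,0,0],0],[1,[0,0,0],0]]'
```

```text
time_s: 9.47
position: [0.4885, 0.098, 0.1887]
tool_rot: [[0.0, 0.165, 0.986], [-0.0, 0.986, -0.165], [-1.0, 0.0, 0.0]]
ft_force: [-0.1, -0.4, -1.1]
grip_width: 0.0653
```

```bash
python3 -m inch '[[1,[0.02,0,0],0],[1,[0.02,0,0],0],[1,[0.02,0,0],0],[1,[0,0,0],0],[1,[0,0,0],0],[1,[0,0,0],0],[1,[0,0,0],0],[1,[0,0,0],0]]'
```

```text
time_s: 10.13
position: [0.4885, 0.098, 0.1878]
tool_rot: [[0.001, 0.165, 0.986], [-0.0, 0.986, -0.165], [-1.0, 0.0, 0.001]]
ft_force: [-3.4, 0.4, 11.5]
grip_width: 0.0652
```

```bash
python3 -m inch '[[-1,[0,0,0],0],[-1,[0,0,0],0],[-1,[0,0,0],0],[-1,[0,0,0],0],[-1,[0,0,0],0],[-1,[0,0,0],0],[-1,[0,0,0],0],[-1,[0,0,0],0]]'
python3 -m inch '[[-1,[-0.2,0,0],0],[-1,[-0.3,0,0],0],[-1,[-0.5,0,0],0],[-1,[-0.6,0,0],0],[-1,[-0.6,0,0],0],[-1,[-0.6,0,0],0],[-1,[-0.2,0,0],0],[-1,[0,0,0],0]]'
python3 - <<'E'
from h import *
im,P=snap('wrist','pics/w9.png'); p,R,o=st(); print(p,yaw(R)); np.save('P9.npy',P,allow_pickle=True)
im2,P2=snap('scene','pics/s9.png'); crop(im2[:,:,::-1],360,200,480,310,6,'pics/s9c.png')
leafrect(im,P,(200,150,450,350),.052)
E
```

```text
time_s: 10.8
position: [0.4885, 0.0979, 0.1868]
tool_rot: [[-0.0, 0.165, 0.986], [-0.0, 0.986, -0.165], [-1.0, -0.0, -0.0]]
ft_force: [-0.2, -0.3, 0.8]
grip_width: 0.0855
time_s: 11.47
position: [0.4886, 0.098, 0.2786]
tool_rot: [[0.004, 0.165, 0.986], [-0.0, 0.986, -0.165], [-1.0, 0.0, 0.004]]
ft_force: [0.3, -0.4, -0.6]
grip_width: 0.0853
[0.48838976 0.09796782 0.27734946] -9.480444281478714
leaf rect c [489.8  99.4] size [ 9.1 64.5] mean [489.7  99.5] yaw -9.36
```

View pics/w9.png

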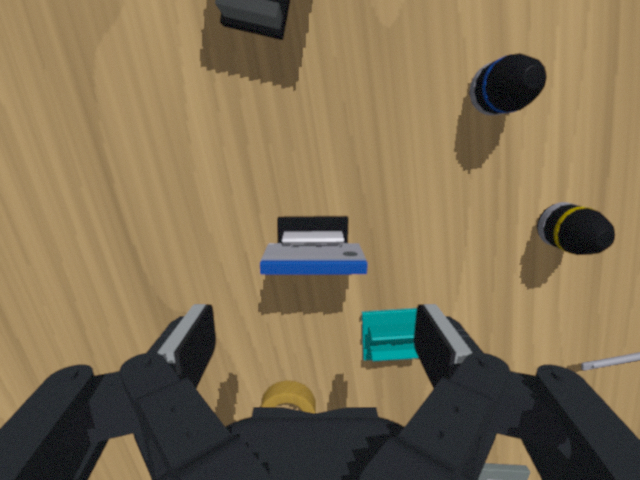

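View pics/s9c.png

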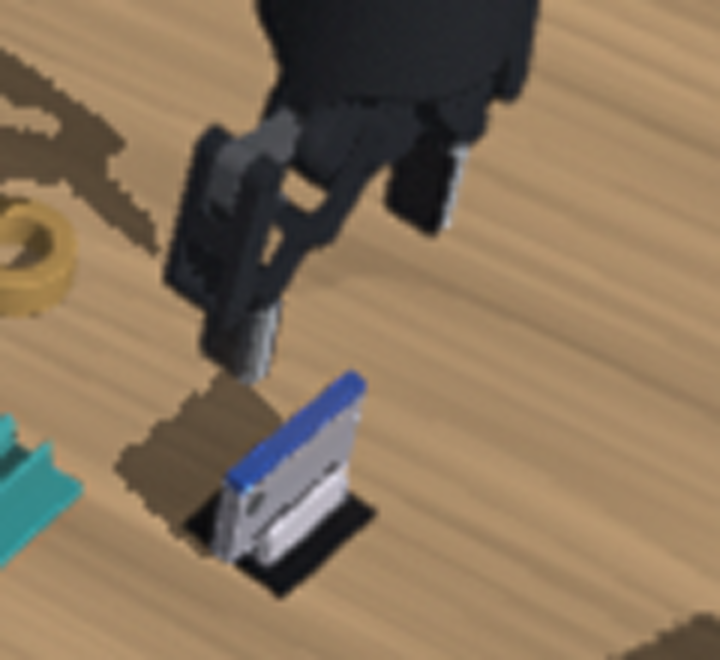

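```bash
python3 -m inch '[[-0.2,[0,0,0],-0.9],[-0.2,[0,0,0],-1],[-0.2,[0,0,0],-1],[-0.2,[0,0,0],-1],[-0.2,[0,0,0],-1],[-0.2,[0,0,0],-1],[-0.2,[0,0,0],-1],[-0.2,[0,0,0],-1]]'
python3 -m inch '[[-0.2,[0,0,0],-1],[-0.2,[0,0,0],-1],[-0.2,[0,0,0],-1],[-0.2,[0,0,0],-1],[-0.2,[0,0,0],-1],[-0.2,[0,0,0],-1],[-0.2,[0,0,0],-1],[-0.2,[0,0,0],-1]]'
python3 -m inch '[[-0.2,[0,0,0],-1],[-0.2,[0,0,0],-1],[-0.2,[0,0,0],-0.12],[-0.2,[0,0,0],0],[-0.2,[0,0,0],0],[-0.2,[0,0,0],0],[-0.2,[0,0,0],0],[-0.2,[0,0,0],0]]'
python3 - <<'E'
from h import *
im,P=snap('wrist','pics/w10.png'); p,R,o=st(); print(p,yaw(R)); np.save('P10.npy',P,allow_pickle=True)
leafrect(im,P,(200,150,450,350),.052)
plan([.4897,.0991,.215],80.6,6)
E
```

```text
time_s: 12.23
position: [0.4884, 0.0979, 0.2756]
tool_rot: [[-0.002, -0.504, 0.864], [0.0, 0.864, 0.504], [-1.0, 0.001, -0.002]]
ft_force: [-0.1, -0.0, 0.1]
grip_width: 0.0511
time_s: 12.9
position: [0.4884, 0.0979, 0.2756]
tool_rot: [[-0.002, -0.941, 0.338], [0.0, 0.338, 0.941], [-1.0, 0.002, -0.001]]
ft_force: [-0.2, 0.5, 0.1]
grip_width: 0.0511
time_s: 13.57
position: [0.4885, 0.0979, 0.2768]
tool_rot: [[-0.0, -0.987, 0.164], [0.0, 0.164, 0.987], [-1.0, 0.0, 0.0]]
ft_force: [0.0, 0.1, 1.1]
grip_width: 0.0512
[0.48852493 0.09795213 0.27685851] 80.58855023615251
leaf rect c [488.2  98.6] size [ 8.1 65.4] mean [485.9  99. ] yaw -9.31
pos [0.4885 0.098  0.2769] yaw 80.59 F [ 0.1 -0.2  0.2] w 0.0511 t 13.62
N 6 row shift units [ 0.344 -0.005  0.007] turn -0.0 | totals units: x 2.062 turn -0.002
```

View pics/w10.png

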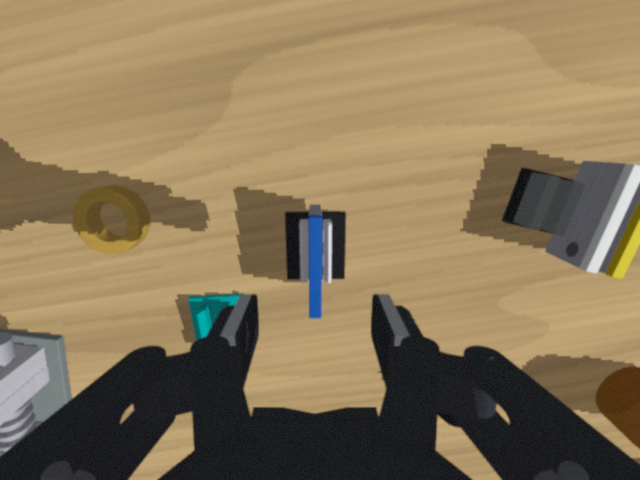

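```bash
python3 -m inch '[[-0.2,[0.4,-0.01,0.01],0],[-0.2,[0.5,-0.01,0.01],0],[-0.2,[0.5,0,0.01],0],[-0.2,[0.5,0,0],0],[-0.2,[0.35,0,0],0],[-0.2,[0.2,0,0],0],[-0.2,[0.09,0,0],0],[-0.2,[0,0,0],0]]' 40
python3 - <<'E'
from h import *
p,R,o=st(); print(p,yaw(R))
im2,P2=snap('scene','pics/s11.png'); crop(im2[:,:,::-1],360,190,490,310,5,'pics/s11c.png')
im,P=snap('wrist','pics/w11.png')
E
```

```text
time_s: 14.28
position: [0.4893, 0.0987, 0.2005]
tool_rot: [[-0.001, -0.987, 0.163], [-0.0, 0.163, 0.987], [-1.0, 0.001, -0.0]]
ft_force: [-0.2, -0.2, -0.4]
grip_width: 0.0515
[0.4893105  0.09871553 0.20047835] 80.61166776155554
```

View pics/s11c.png

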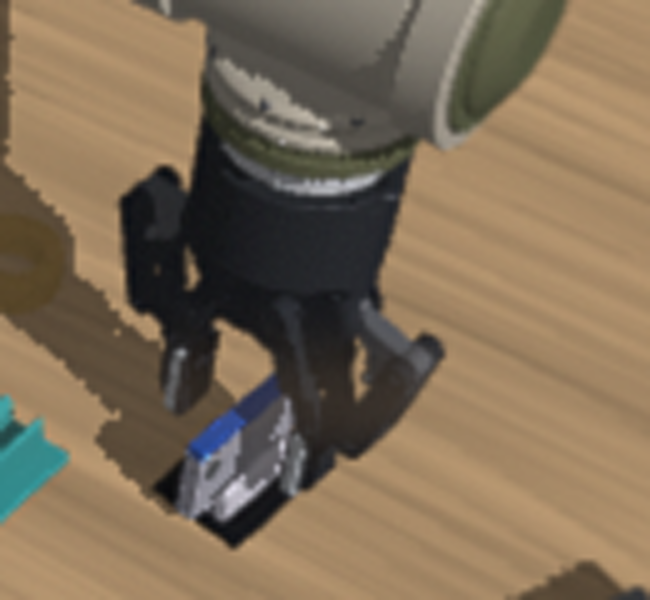

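View pics/w11.png

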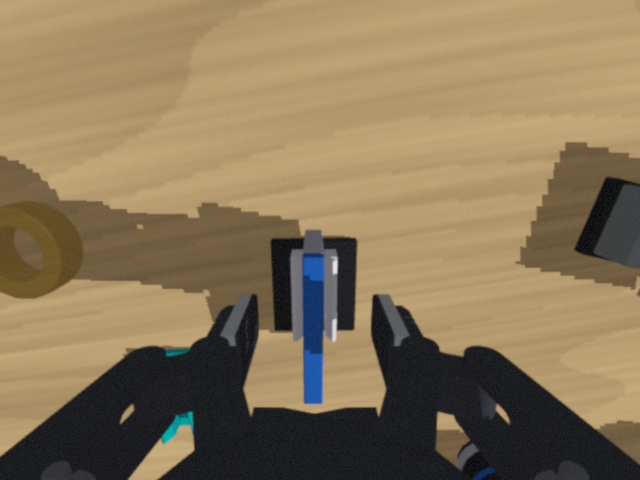

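```bash
python3 -m inch '[[1,[0,0,0],0],[1,[0,0,0],0],[1,[0,0,0],0],[1,[0,0,0],0],[1,[0,0,0],0],[1,[0,0,0],0],[1,[0,0,0],0],[1,[0,0,0],0]]' 40
```

```text
time_s: 15.05
position: [0.4893, 0.0988, 0.201]
tool_rot: [[0.001, -0.987, 0.163], [0.0, 0.163, 0.987], [-1.0, -0.001, 0.0]]
ft_force: [-0.8, 0.8, 6.4]
grip_width: 0.007
```

```bash
python3 -m inch '[[1,[-0.1,0,0],0],[1,[-0.3,0,0],0],[1,[-0.6,0,0],0],[1,[-0.8,0,0],0],[1,[-0.9,0,0],0],[1,[-0.9,0,0],0],[1,[-0.9,0,0],0],[1,[-0.6,0,0],0]]'
python3 - <<'E'
from h import *
plan([.642,-.187,.36],80.25,12)
E
```

```text
time_s: 15.72
position: [0.489, 0.0987, 0.3566]
tool_rot: [[0.003, -0.987, 0.163], [-0.0, 0.163, 0.987], [-1.0, -0.003, 0.0]]
ft_force: [0.5, 0.6, -0.8]
grip_width: 0.0074
pos [0.489  0.0987 0.3566] yaw 80.62 F [ 0.5  0.6 -0.8] w 0.0074 t 15.72
N 12 row shift units [-0.009 -0.551 -0.712] turn 0.006 | totals units: x -0.113 turn 0.075
```

```bash
python3 -m inch '[[1,[0,-0.3,-0.4],0],[1,[0,-0.5,-0.65],0],[1,[0,-0.6,-0.78],0],[1,[0,-0.6,-0.78],0],[1,[0,-0.6,-0.78],0],[1,[0,-0.6,-0.78],0],[1,[0,-0.6,-0.78],0],[1,[0,-0.6,-0.78],0]]'
python3 -m inch '[[1,[0,-0.6,-0.78],0],[1,[0,-0.6,-0.78],0],[1,[0,-0.55,-0.7],0.07],[1,[0,-0.4,-0.5],0],[1,[0,-0.2,-0.26],0],[1,[0,0,0],0],[1,[0,0,0],0],[1,[0,0,0],0]]'
python3 - <<'E'
from h import *
p,R,o=st(); print(p,yaw(R))
im,P=snap('wrist','pics/w12.png'); np.save('P12.npy',P,allow_pickle=True)
im2,P2=snap('top','pics/t12.png'); crop(im2[:,:,::-1],310,180,470,300,5,'pics/t12c.png')
E
```

```text
time_s: 16.38
position: [0.5917, -0.0938, 0.354]
tool_rot: [[-0.001, -0.987, 0.163], [0.0, 0.163, 0.987], [-1.0, 0.001, -0.0]]
ft_force: [0.4, 2.0, -1.3]
grip_width: 0.0072
time_s: 17.05
position: [0.6458, -0.1922, 0.3539]
tool_rot: [[-0.0, -0.986, 0.168], [0.0, 0.168, 0.986], [-1.0, 0.0, 0.0]]
ft_force: [-0.4, 0.4, -1.3]
grip_width: 0.0074
[ 0.64575505 -0.19215982  0.35393472] 80.32548554996573
```

View pics/w12.png

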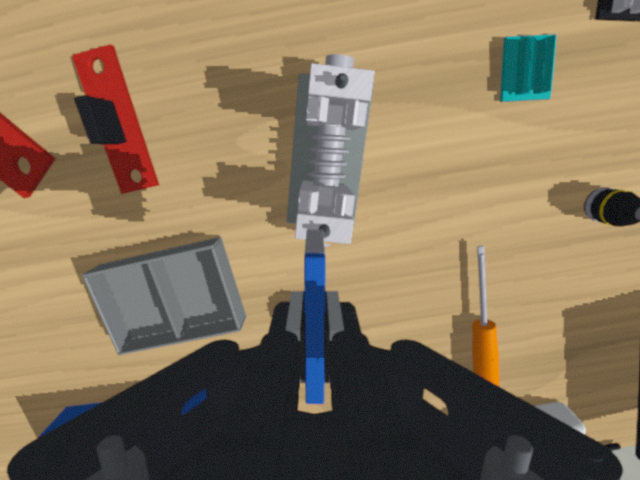

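```bash
python3 - <<'E'
from h import *
im=cv2.imread('pics/w12.png')
crop(im[:,:,::-1],280,50,390,255,4,'pics/w12c.png')
E
```

```text
(no output)
```

View pics/w12c.png

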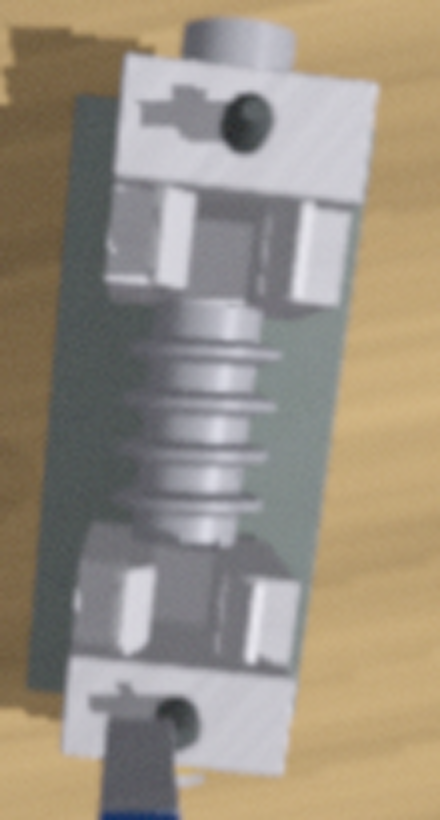

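```bash
python3 - <<'E'
from h import *
P=np.load('P12.npy',allow_pickle=True).item()
f=lambda c:(280+c[0]/4-.4,50+c[1]/4-.4)
W=lambda c,z=.089:at_z('wrist',f(c),z,P)[:2]
C=[W(c) for c in [(127,55),(377,87),(117,178),(363,203),(73,657),(293,675),(63,755),(283,772)]]
C=np.array(C); print(C.round(4))
mid=(C[0::2]+C[1::2])/2; print('mids',mid.round(4)); 
for i in range(4): d=C[2*i+1]-C[2*i]; print('w',np.linalg.norm(d).round(4),np.degrees(np.arctan2(d[1],d[0]))-90)
for a,b in((0,3),(1,2)):
    d=mid[b]-mid[a]; print(np.linalg.norm(d),np.degrees(np.arctan2(d[1],d[0])),(mid[a]+mid[b])/2)
for a,b in((0,6),(1,7),(2,4),(3,5)):
    d=C[b]-C[a]; print('long',np.linalg.norm(d),np.degrees(np.arctan2(d[1],d[0])))
# pins: feet approx z .089, tops .104
print('pins top',W((255,112),.104),W((183,718),.104),'foot',W((240,135)),W((172,730)))
# screw crests: ends at mid height z=.030 +-16
E
```

```text
[[ 0.5264 -0.1735]
 [ 0.5373 -0.1357]
 [ 0.5437 -0.178 ]
 [ 0.5538 -0.14  ]
 [ 0.6184 -0.1987]
 [ 0.628  -0.1615]
 [ 0.6355 -0.2037]
 [ 0.6451 -0.1657]]
mids [[ 0.5318 -0.1546]
 [ 0.5487 -0.159 ]
 [ 0.6232 -0.1801]
 [ 0.6403 -0.1847]]
w 0.0393 -16.112994755436915
w 0.0393 -14.882232743442273
w 0.0384 -14.34712426394934
w 0.0392 -14.191368795775034
0.11256880192711909 -15.491236809921254 [ 0.58606563 -0.16963144]
0.07739491621477528 -15.822587124920235 [ 0.58597131 -0.16958413]
long 0.11322666269512888 -15.477237206558222
long 0.11191094795866253 -15.5054010038374
long 0.07756830855206691 -15.49101521857708
long 0.07722412739223478 -16.15563683476403
pins top [ 0.5400976  -0.15665995] [ 0.62864923 -0.18152869] foot [ 0.54067299 -0.15788249] [ 0.63421043 -0.18389946]
```

```bash
python3 - <<'E'
from h import *
c=np.array([.5860,-.1696]); a=np.radians(-15.5); t=np.array([np.cos(a),np.sin(a)]); n=np.array([-t[1],t[0]])
for name,fn,box,f in (('top','pics/top0.png',(320,190,400,280),7),('scene','pics/scene0.png',(230,200,320,290),7)):
    im=cv2.imread(fn); x0,y0,x1,y1=box
    g=cv2.resize(im[y0:y1,x0:x1],None,fx=f,fy=f,interpolation=cv2.INTER_CUBIC)
    for z,xs,ys,col in ((.089,(-57,-39,39,57),(-20,20),(0,0,255)),(.0,(-65,65),(-32,32),(0,255,0)),(.104,(-48,48),(0,),(255,0,0))):
        for x in xs:
            for y in ys:
                u=proj(name,[*(c+t*x/1000+n*y/1000),z]); cv2.circle(g,(int((u[0]-x0+.5)*f),int((u[1]-y0+.5)*f)),3,col,-1)
    cv2.imwrite(f'pics/chk_{name}.png',g)
E
```

```text
(no output)
```

View pics/chk_top.png

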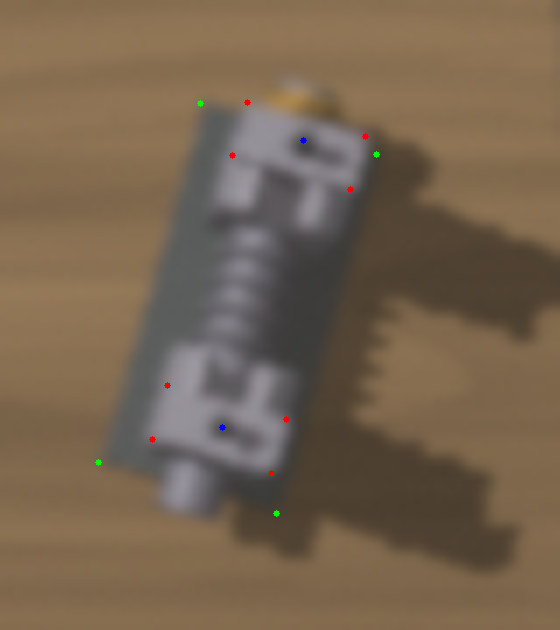

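View pics/chk_scene.png

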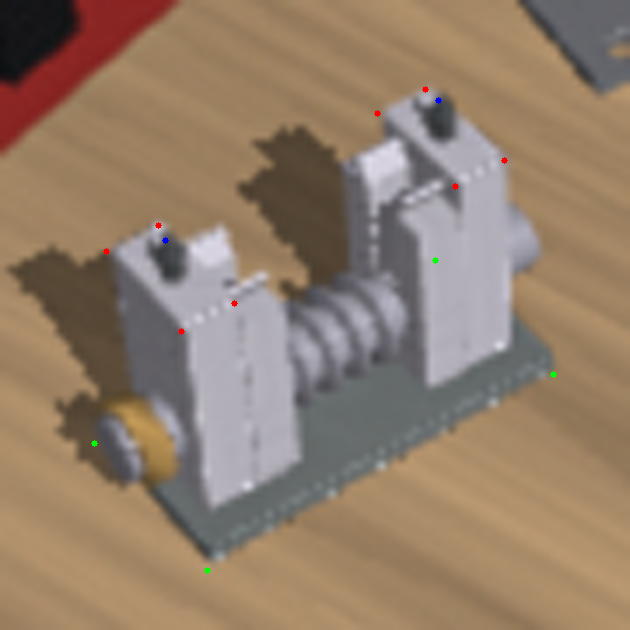

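```bash
python3 - <<'E'
from h import *
im=cv2.imread('pics/w12.png')
crop(im[:,:,::-1],280,220,350,420,4,'pics/w12l.png')
E
```

```text
(no output)
```

View pics/w12l.png

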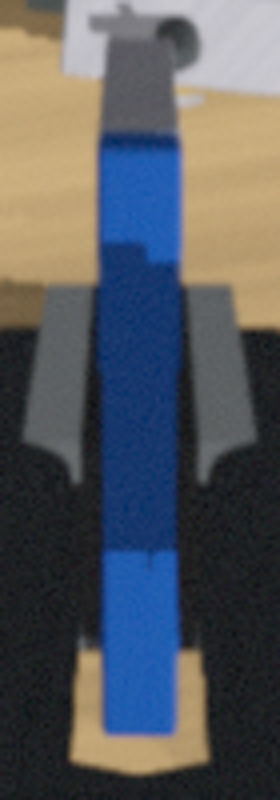

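```bash
python3 - <<'E'
from h import *
P=np.load('P12.npy',allow_pickle=True).item()
f=lambda c:(280+c[0]/4-.4,220+c[1]/4-.4)
p=np.array([.64575505,-.19215982,.35393472]); th=np.radians(80.325)
y=np.array([-np.sin(th),np.cos(th)]);z=np.array([np.cos(th),np.sin(th)])
for off in (.1723,):
    zt=p[2]-off+.0235
    A=(at_z('wrist',f((100,147)),zt,P)+at_z('wrist',f((182,147)),zt,P))[:2]/2
    B=(at_z('wrist',f((103,735)),zt,P)+at_z('wrist',f((177,735)),zt,P))[:2]/2
    d=B-A; c=(A+B)/2; print(c,np.linalg.norm(d),np.degrees(np.arctan2(d[1],d[0])),'in tool y,z mm',(c-p[:2])@y*1e3,(c-p[:2])@z*1e3)
E
```

```text
[ 0.6449019  -0.19154827] 0.06502929608650783 -9.660902380162087 in tool y,z mm 0.9437899622604496 0.45946790560205514
```

```bash
python3 - <<'E'
from h import *
plan([.5863,-.1701,.324],74.5,6)
E
```

```text
pos [ 0.6458 -0.1921  0.3542] yaw 80.34 F [ 0.2  0.2 -1.7] w 0.0072 t 17.15
N 6 row shift units [0.168 0.349 0.051] turn 0.195 | totals units: x 1.005 turn 1.167
```

```bash
python3 -m inch '[[1,[0.168,0.349,0.051],0.195],[1,[0.168,0.349,0.051],0.195],[1,[0.168,0.349,0.051],0.195],[1,[0.168,0.349,0.051],0.195],[1,[0.168,0.349,0.051],0.195],[1,[0.168,0.349,0.051],0.195],[1,[0,0,0],0],[1,[0,0,0],0]]'
python3 -m inch '[[1,[0.3,0,0],0],[1,[0.3,0,0],0],[1,[0.3,0,0],0],[1,[0.2,0,0],0],[1,[0,0,0],0],[1,[0,0,0],0],[1,[0,0,0],0],[1,[0,0,0],0]]'
python3 - <<'E'
from h import *
p,R,o=st(); print(p,yaw(R))
im,P=snap('wrist','pics/w13.png'); np.save('P13.npy',P,allow_pickle=True)
im2,P2=snap('scene','pics/s13.png'); crop(im2[:,:,::-1],210,130,330,290,5,'pics/s13c.png')
crop(im[:,:,::-1],240,100,400,420,2.4,'pics/w13c.png')
E
```

```text
time_s: 17.82
position: [0.5866, -0.1706, 0.324]
tool_rot: [[0.0, -0.964, 0.268], [-0.0, 0.268, 0.964], [-1.0, -0.0, -0.0]]
ft_force: [0.4, -0.3, -0.7]
grip_width: 0.0071
time_s: 18.48
position: [0.5868, -0.1712, 0.2908]
tool_rot: [[0.001, -0.963, 0.269], [-0.0, 0.269, 0.963], [-1.0, -0.001, -0.0]]
ft_force: [-0.2, 0.3, -2.2]
grip_width: 0.0075
[ 0.58679208 -0.17119233  0.29084854] 74.42057559219111
```

View pics/w13c.png

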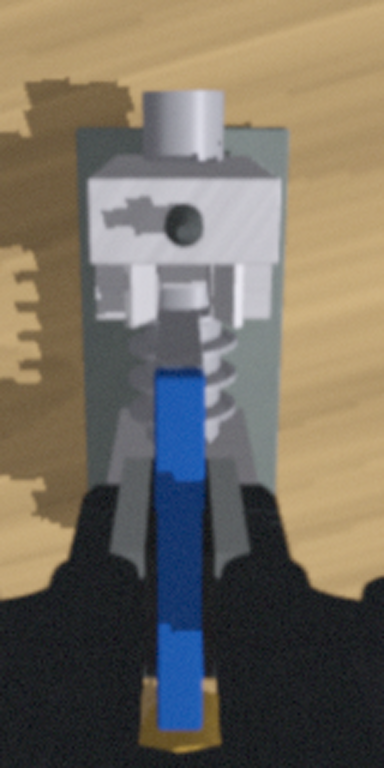

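View pics/s13c.png

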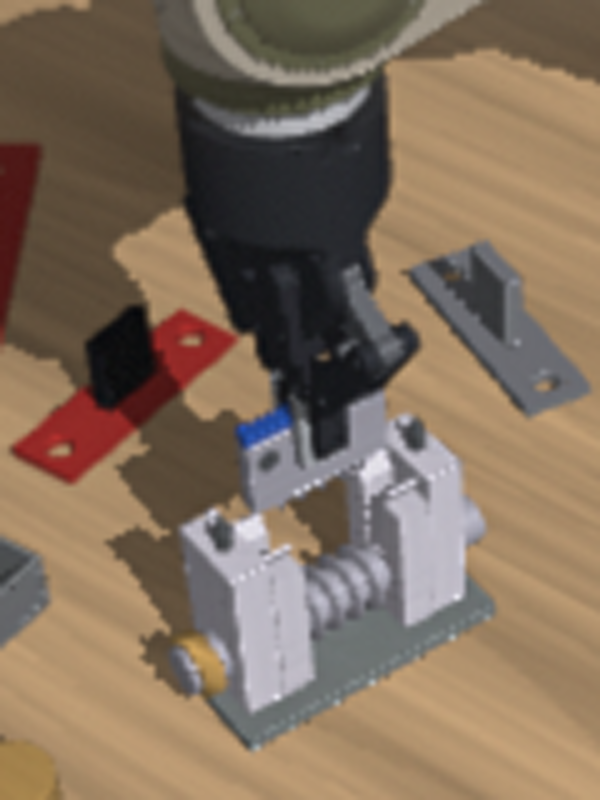

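```bash
python3 - <<'E'
from h import *
P=np.load('P13.npy',allow_pickle=True).item()
f=lambda c:(240+c[0]/2.4-.3,100+c[1]/2.4-.3)
p,R,o=st(); print(p,yaw(R))
a=np.radians(-15.5); t=np.array([np.cos(a),np.sin(a)]); n=np.array([-t[1],t[0]])
def s(nm,c,z):
    X=at_z('wrist',f(c),z,P)[:2]; print(nm,X.round(4),'n,t mm',(X@n*1e3).round(1),(X@t*1e3).round(1)); return X
for nm,c in (('TL',(88,178)),('TR',(281,178)),('BL',(91,263)),('BR',(278,263)),('pinfoot',(182,238))): s(nm,c,.089)
zt=p[2]-.1723+.0235
for nm,c in (('l NL',(156,377)),('NR',(205,377)),('FL',(157,731)),('FR',(204,731))): s(nm,c,zt)
c=np.array([.5860,-.1696]); print('fixture c n,t',c@n*1e3,c@t*1e3,'tool',p[:2]@n*1e3,p[:2]@t*1e3)
E
```

```text
[ 0.5867189  -0.17117244  0.29082653] 74.4196410845437
TL [ 0.5259 -0.1733] n,t mm -26.5 553.0
TR [ 0.5364 -0.1353] n,t mm 13.0 553.0
BL [ 0.5428 -0.1779] n,t mm -26.4 570.6
BR [ 0.5533 -0.14  ] n,t mm 12.9 570.6
pinfoot [ 0.5429 -0.1581] n,t mm -7.3 565.4
l NL [ 0.554  -0.1654] n,t mm -11.4 578.1
NR [ 0.556  -0.1583] n,t mm -4.0 578.1
FL [ 0.617  -0.1833] n,t mm -11.8 643.5
FR [ 0.6192 -0.1754] n,t mm -3.5 643.5
fixture c n,t -6.830036482323948 610.0110741631253 tool -8.153171513368163 611.1240454379351
```

```bash
python3 -m inch '[[1,[0,0.033,0.03],0],[1,[0.1,0,0],0],[1,[0.15,0,0],0],[1,[0.15,0,0],0],[1,[0.15,0,0],0],[1,[0.15,0,0],0],[1,[0.1,0,0],0],[1,[0,0,0],0]]'
python3 - <<'E'
from h import *
p,R,o=st(); print(p,yaw(R),o['ft_force'])
im,P=snap('wrist','pics/w14.png'); np.save('P14.npy',P,allow_pickle=True)
im2,P2=snap('scene','pics/s14.png'); crop(im2[:,:,::-1],210,130,330,290,5,'pics/s14c.png')
crop(im[:,:,::-1],240,100,400,420,2.4,'pics/w14c.png')
E
```

```text
time_s: 19.25
position: [0.5859, -0.17, 0.2655]
tool_rot: [[-0.001, -0.963, 0.269], [0.001, 0.269, 0.963], [-1.0, 0.001, 0.0]]
ft_force: [0.7, -0.4, -1.9]
grip_width: 0.0074
[ 0.58587258 -0.17001342  0.26548229] 74.41760396531473 [ 0.73188215 -0.4372193  -1.93006441]
```

View pics/w14c.png

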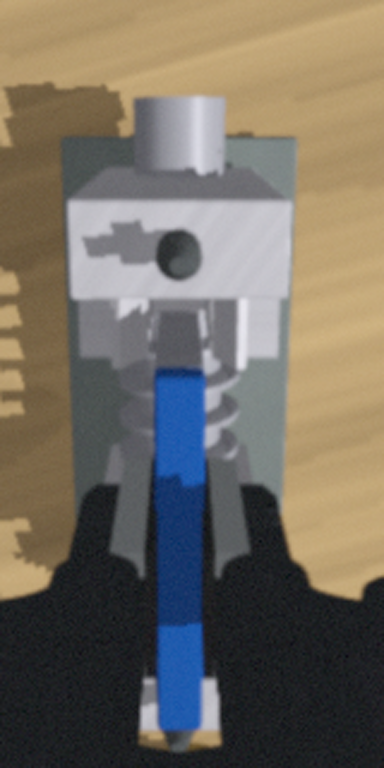

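View pics/s14c.png

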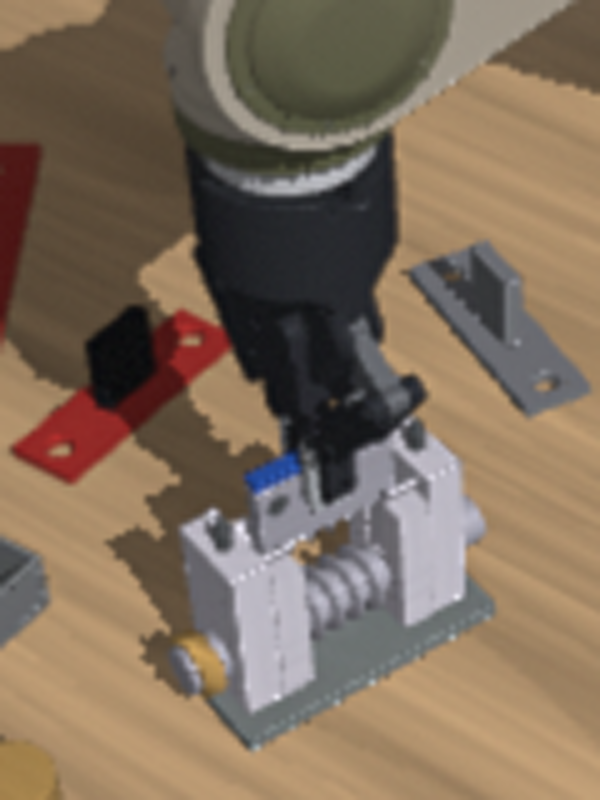

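```bash
python3 - <<'E'
from h import *
P=np.load('P14.npy',allow_pickle=True).item()
f=lambda c:(240+c[0]/2.4-.3,100+c[1]/2.4-.3)
p,R,o=st(); print(p,yaw(R))
a=np.radians(-15.5); t=np.array([np.cos(a),np.sin(a)]); n=np.array([-t[1],t[0]])
def s(nm,c,z):
    X=at_z('wrist',f(c),z,P)[:2]; print(nm,'n,t mm',(X@n*1e3).round(1),(X@t*1e3).round(1)); return X
for nm,c in (('TL',(67,200)),('TR',(293,200)),('BL',(71,298)),('BR',(289,298))): s(nm,c,.089)
zt=p[2]-.1723+.0235
for nm,c in (('l NL',(156,377)),('NR',(205,377)),('FL',(157,731)),('FR',(204,731))): s(nm,c,zt)
print('tool',p[:2]@n*1e3,p[:2]@t*1e3)
E
```

```text
[ 0.586007   -0.17004654  0.26633706] 74.42069117738451
TL n,t mm -26.5 553.1
TR n,t mm 13.1 553.1
BL n,t mm -26.5 570.7
BR n,t mm 13.1 570.7
l NL n,t mm -10.3 576.3
NR n,t mm -3.0 576.3
FL n,t mm -10.7 641.1
FR n,t mm -2.6 641.1
tool -7.258467067376925 610.1371561171205
```

```bash
python3 -m inch '[[1,[0.08,0,0],0],[1,[0.12,0,0],0],[1,[0.12,0,0],0],[1,[0.12,0,0],0],[1,[0.1,0,0],0],[1,[0.06,0,0],0],[1,[0,0,0],0],[1,[0,0,0],0]]'
```

```text
time_s: 20.02
position: [0.586, -0.17, 0.2483]
tool_rot: [[-0.0, -0.963, 0.269], [0.0, 0.269, 0.963], [-1.0, 0.0, 0.0]]
ft_force: [-0.5, 0.2, -1.6]
grip_width: 0.0074
```

```bash
python3 -m inch '[[1,[0.06,0,0],0],[1,[0.06,0,0],0],[1,[0.05,0,0],0],[1,[0.03,0,0],0],[1,[0.03,0,0],0],[1,[0,0,0],0],[1,[0,0,0],0],[1,[0,0,0],0]]'
```

```text
time_s: 20.68
position: [0.586, -0.17, 0.2416]
tool_rot: [[0.0, -0.963, 0.269], [-0.0, 0.269, 0.963], [-1.0, -0.0, -0.0]]
ft_force: [-0.1, 0.3, -2.4]
grip_width: 0.0073
```

```bash
python3 - <<'E'
from h import *
im2,P2=snap('scene','pics/s15.png'); crop(im2[:,:,::-1],230,180,320,280,7,'pics/s15c.png')
E
```

```text
(no output)
```

View pics/s15c.png

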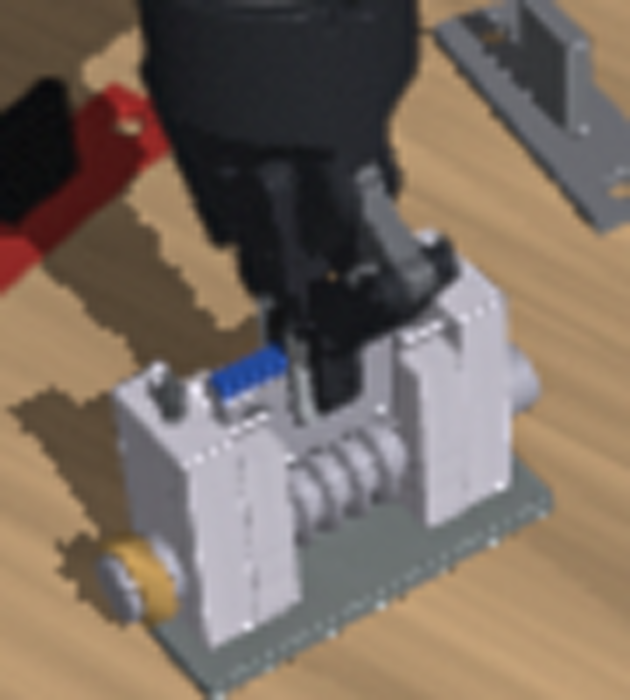

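Tips are about level with the crests and there's no contact yet. I'll go in with 1 mm increments.

```bash
python3 -m inch '[[1,[0.02,0,0],0],[1,[0.02,0,0],0],[1,[0.02,0,0],0],[1,[0.02,0,0],0],[1,[0,0,0],0],[1,[0,0,0],0],[1,[0,0,0],0],[1,[0,0,0],0]]'
```

```text
time_s: 21.4
position: [0.586, -0.17, 0.2391]
tool_rot: [[-0.0, -0.963, 0.269], [-0.0, 0.269, 0.963], [-1.0, 0.0, -0.0]]
ft_force: [0.0, 0.7, -0.9]
grip_width: 0.0066
```

```bash
python3 -m inch '[[1,[0.015,0,0],0],[1,[0.015,0,0],0],[1,[0.015,0,0],0],[1,[0,0,0],0],[1,[0,0,0],0],[1,[0,0,0],0],[1,[0,0,0],0],[1,[0,0,0],0]]'
```

```text
time_s: 22.07
position: [0.586, -0.17, 0.2378]
tool_rot: [[0.0, -0.963, 0.269], [0.0, 0.269, 0.963], [-1.0, -0.0, 0.0]]
ft_force: [1.4, 0.0, -0.8]
grip_width: 0.0076
```

```bash
python3 -m inch '[[1,[0.01,0,0],0],[1,[0.01,0,0],0],[1,[0,0,0],0],[1,[0,0,0],0],[1,[0,0,0],0],[1,[0,0,0],0],[1,[0,0,0],0],[1,[0,0,0],0]]'
```

```text
time_s: 22.73
position: [0.586, -0.17, 0.2373]
tool_rot: [[0.0, -0.963, 0.269], [-0.0, 0.269, 0.963], [-1.0, -0.0, -0.0]]
ft_force: [-0.3, -0.4, 1.6]
grip_width: 0.0072
```

```bash
python3 -m inch '[[1,[0.015,0,0],0],[1,[0.015,0,0],0],[1,[0,0,0],0],[1,[0,0,0],0],[1,[0,0,0],0],[1,[0,0,0],0],[1,[0,0,0],0],[1,[0,0,0],0]]'
```

```text
time_s: 23.4
position: [0.586, -0.17, 0.2371]
tool_rot: [[0.001, -0.963, 0.268], [-0.0, 0.268, 0.963], [-1.0, -0.001, -0.0]]
ft_force: [-0.9, 1.2, 7.9]
grip_width: 0.0073
```

```bash
python3 -m inch '[[-0.2,[0,0,0],0],[-0.2,[0,0,0],0],[-0.2,[0,0,0],0],[-0.2,[0,0,0],0],[-0.2,[0,0,0],0],[-0.2,[0,0,0],0],[-0.2,[0,0,0],0],[-0.2,[0,0,0],0]]'
python3 -m inch '[[-0.2,[-0.1,0,0],0],[-0.2,[-0.4,0,0],0],[-0.2,[-0.7,0,0],0],[-0.2,[-0.9,0,0],0],[-0.2,[-0.9,0,0],0],[-0.2,[-0.6,0,0],0],[-0.2,[0,0,0],0],[-0.2,[0,0,0],0]]'
python3 - <<'E'
from h import *
p,R,o=st(); print(p,yaw(R))
im,P=snap('wrist','pics/w16.png'); np.save('P16.npy',P,allow_pickle=True)
im2,P2=snap('scene','pics/s16.png'); crop(im2[:,:,::-1],230,180,320,280,6,'pics/s16c.png')
crop(im[:,:,::-1],240,150,400,350,3,'pics/w16c.png')
E
```

```text
time_s: 24.07
position: [0.586, -0.17, 0.2362]
tool_rot: [[-0.0, -0.963, 0.269], [0.0, 0.269, 0.963], [-1.0, 0.0, -0.0]]
ft_force: [-0.1, -0.2, -0.3]
grip_width: 0.0511
time_s: 24.73
position: [0.5858, -0.1699, 0.3451]
tool_rot: [[0.002, -0.963, 0.269], [-0.001, 0.269, 0.963], [-1.0, -0.002, -0.0]]
ft_force: [0.5, -0.2, -0.8]
grip_width: 0.0514
[ 0.58583227 -0.16991674  0.34507376] 74.42317491096435
```

View pics/w16c.png

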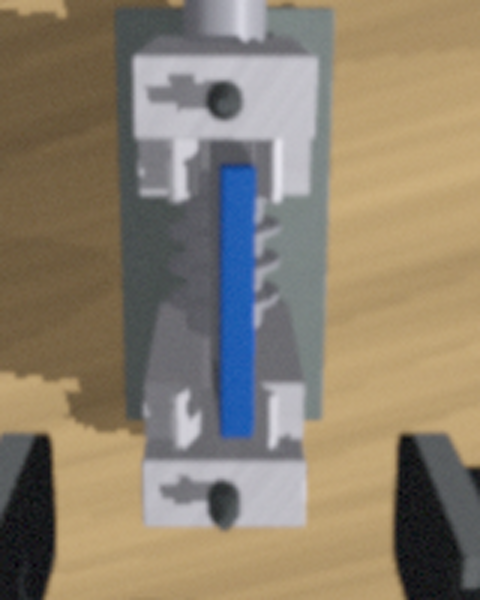

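View pics/s16c.png

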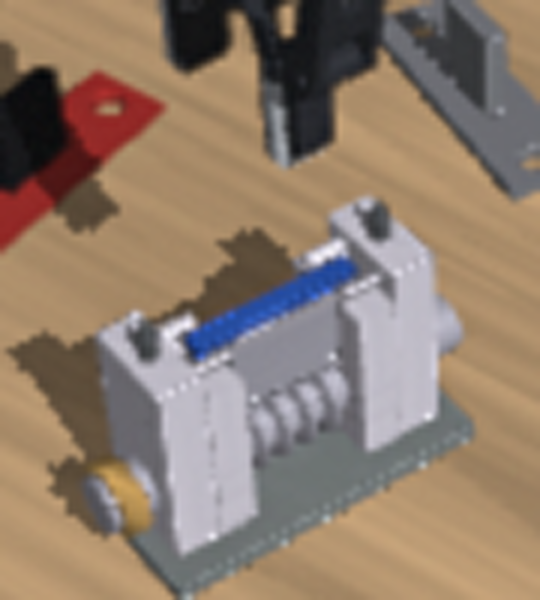

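```bash
python3 - <<'E'
from h import *
P=np.load('P16.npy',allow_pickle=True).item()
f=lambda c:(240+c[0]/3-.33,150+c[1]/3-.33)
a=np.radians(-15.5); t=np.array([np.cos(a),np.sin(a)]); n=np.array([-t[1],t[0]])
def s(nm,c,z):
    X=at_z('wrist',f(c),z,P)[:2]; print(nm,X.round(4),'n,t mm',(X@n*1e3).round(1),(X@t*1e3).round(1)); return X
for nm,c in (('B TL',(134,57)),('TR',(318,57)),('BL',(136,138)),('BR',(315,138)),('A TL',(145,460)),('TR',(305,460)),('BL',(145,526)),('BR',(305,526))): s(nm,c,.089)
for nm,c in (('l NL',(220,164)),('NR',(255,164)),('FL',(221,438)),('FR',(252,438))): s(nm,c,.0885)
S='scene'; c=np.array([.5860,-.1696])
im=cv2.imread('pics/s16.png'); im2=cv2.resize(im[180:280,230:320],None,fx=6,fy=6,interpolation=cv2.INTER_CUBIC)
hsv=cv2.cvtColor(im,cv2.COLOR_BGR2HSV);
m=cv2.inRange(hsv,(105,120,60),(130,255,255))[180:280,230:320]; ys,xs=np.nonzero(m); print(xs.min(),xs.max(),len(xs))
E
```

```text
B TL [ 0.5262 -0.1732] n,t mm -26.2 553.3
TR [ 0.5367 -0.1351] n,t mm 13.2 553.3
BL [ 0.543  -0.1778] n,t mm -26.2 570.7
BR [ 0.5535 -0.14  ] n,t mm 13.0 570.7
A TL [ 0.6179 -0.1983] n,t mm -26.0 648.4
TR [ 0.6282 -0.1611] n,t mm 12.6 648.4
BL [ 0.6351 -0.2035] n,t mm -26.4 666.4
BR [ 0.6456 -0.1655] n,t mm 13.0 666.4
l NL [ 0.5535 -0.1616] n,t mm -7.8 576.6
NR [ 0.5556 -0.1542] n,t mm -0.1 576.6
FL [ 0.6174 -0.1792] n,t mm -7.6 642.9
FR [ 0.6194 -0.172 ] n,t mm -0.2 642.9
31 58 126
```

```bash
python3 - <<'E'
from h import *
plan([.5244,-.3527,.33],92.7,7)
E
```

```text
pos [ 0.5858 -0.1699  0.3432] yaw 74.42 F [-0.5  0.9 -0.1] w 0.0514 t 24.83
N 7 row shift units [ 0.063  0.173 -0.906] turn -0.522 | totals units: x 0.441 turn -3.656
```

```bash
python3 -m inch '[[-0.2,[0.06,0.17,-0.9],-0.52],[-0.2,[0.06,0.17,-0.9],-0.52],[-0.2,[0.06,0.17,-0.9],-0.52],[-0.2,[0.06,0.17,-0.9],-0.52],[-0.2,[0.06,0.17,-0.9],-0.52],[-0.2,[0.06,0.17,-0.9],-0.52],[-0.2,[0.06,0.17,-0.9],-0.52],[-0.2,[0,0,0.8],0]]'
python3 -m inch '[[-0.2,[0,0,-0.8],0],[-0.2,[0,0,0],0],[-0.2,[0,0,0],0],[-0.2,[0,0,0],0],[-0.2,[0,0,0],0],[-0.2,[0,0,0],0],[-0.2,[0,0,0],0],[-0.2,[0,0,0],0]]'
python3 - <<'E'
from h import *
p,R,o=st(); print(p,yaw(R))
im,P=snap('wrist','pics/w17.png'); np.save('P17.npy',P,allow_pickle=True)
crop(im[:,:,::-1],230,130,400,340,3,'pics/w17c.png')
E
```

```text
time_s: 25.5
position: [0.5226, -0.3346, 0.329]
tool_rot: [[-0.002, -0.999, -0.041], [-0.001, -0.041, 0.999], [-1.0, 0.002, -0.001]]
ft_force: [-0.4, 0.0, -0.8]
grip_width: 0.0509
time_s: 26.17
position: [0.5253, -0.3514, 0.3317]
tool_rot: [[0.0, -0.999, -0.046], [0.0, -0.046, 0.999], [-1.0, -0.0, 0.0]]
ft_force: [0.4, -0.1, 0.6]
grip_width: 0.0509
[ 0.52533133 -0.351384    0.33173578] 92.6419616419404
```

View pics/w17.png

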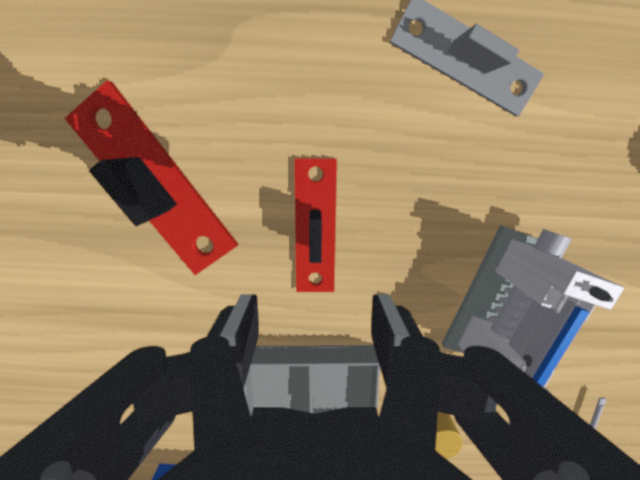

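View pics/w17c.png

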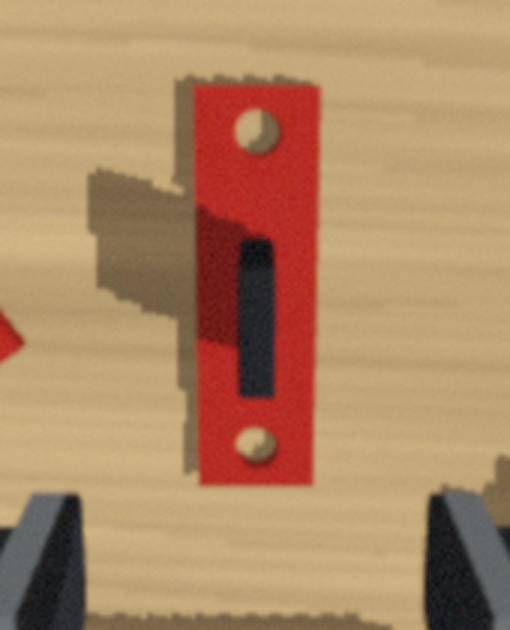

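```bash
python3 - <<'E'
from h import *
P=np.load('P17.npy',allow_pickle=True).item()
f=lambda c:(230+c[0]/3-.33,130+c[1]/3-.33)
W=lambda c,z:at_z('wrist',f(c),z,P)[:2]
h1,h2=W((257,131),.006),W((255,445),.006); d=h2-h1; print(h1,h2,np.linalg.norm(d),np.degrees(np.arctan2(d[1],d[0])),(h1+h2)/2)
C=[W(c,.006) for c in ((195,87),(320,87),(313,485),(201,485))]; print(np.round(C,4),np.mean(C,0))
for a,b in((0,3),(1,2)): d=C[b]-C[a]; print(np.linalg.norm(d),np.degrees(np.arctan2(d[1],d[0])))
B=[W(c,.046) for c in ((240,268),(274,268),(273,397),(240,397))]; print('bar',np.round(B,4),np.mean(B,0))
p,R,o=st(); print(p)
plan([*((h1+h2)/2),.186],yaw(R),8)
E
```

```text
[ 0.47703581 -0.35269078] [ 0.57213757 -0.34870964] 0.09518505019371677 2.397112529187432 [ 0.52458669 -0.35070021]
[[ 0.4658 -0.3706]
 [ 0.4641 -0.3357]
 [ 0.5847 -0.33  ]
 [ 0.5864 -0.3649]] [ 0.5252407  -0.35028853]
0.12072328145448623 2.6739650888492985
0.12073335952860781 2.73084361397835
bar [[ 0.508  -0.3556]
 [ 0.5076 -0.347 ]
 [ 0.5422 -0.3455]
 [ 0.5426 -0.3541]] [ 0.52508775 -0.35055876]
[ 0.52531314 -0.35144381  0.33171673]
pos [ 0.5253 -0.3514  0.3317] yaw 92.64 F [ 0.4 -0.3 -0.5] w 0.0511 t 26.22
N 8 row shift units [0.607 0.003 0.003] turn -0.0 | totals units: x 4.857 turn -0.0
```

```bash
python3 -m inch '[[-0.2,[0.5,0.01,0.03],0],[-0.2,[0.8,0,0],0],[-0.2,[0.9,0,0],0],[-0.2,[0.9,0,0],0],[-0.2,[0.7,0,0],0],[-0.2,[0.5,0,0],0],[-0.2,[0.3,0,0],0],[-0.2,[0.15,0,0],0]]'
python3 -m inch '[[-0.2,[0.1,0,0],0],[-0.2,[0,0,0],0],[1,[0,0,0],0],[1,[0,0,0],0],[1,[0,0,0],0],[1,[0,0,0],0],[1,[0,0,0],0],[1,[0,0,0],0]]' 60
```

```text
time_s: 26.88
position: [0.5248, -0.3507, 0.188]
tool_rot: [[-0.001, -0.999, -0.046], [0.001, -0.046, 0.999], [-1.0, 0.001, 0.001]]
ft_force: [-0.1, 0.2, 0.4]
grip_width: 0.0514
time_s: 27.55
position: [0.525, -0.3508, 0.1869]
tool_rot: [[0.001, -0.999, -0.046], [-0.001, -0.046, 0.999], [-1.0, -0.001, -0.001]]
ft_force: [-0.6, 0.8, 6.6]
grip_width: 0.0087
```

```bash
python3 -m inch '[[1,[-0.1,0,0],0],[1,[-0.3,0,0],0],[1,[-0.7,0,0],0],[1,[-0.9,0,0],0],[1,[-1,0,0],0],[1,[-1,0,0],0],[1,[-1,0,0],0],[1,[-0.77,0,0],0]]'
python3 - <<'E'
from h import *
plan([.5856,-.1692,.36],74.5,10)
p,R,o=st()
im,P=snap('wrist','pics/w18.png'); np.save('P18.npy',P,allow_pickle=True)
E
```

```text
time_s: 28.22
position: [0.5247, -0.3505, 0.3624]
tool_rot: [[0.002, -0.999, -0.046], [-0.002, -0.046, 0.999], [-1.0, -0.001, -0.002]]
ft_force: [-0.2, -1.1, -2.1]
grip_width: 0.009
pos [ 0.5247 -0.3505  0.3624] yaw 92.62 F [-0.2 -1.1 -2.1] w 0.009 t 28.22
N 10 row shift units [ 0.008 -0.144  0.624] turn 0.362 | totals units: x 0.079 turn 3.625
```

View pics/w18.png

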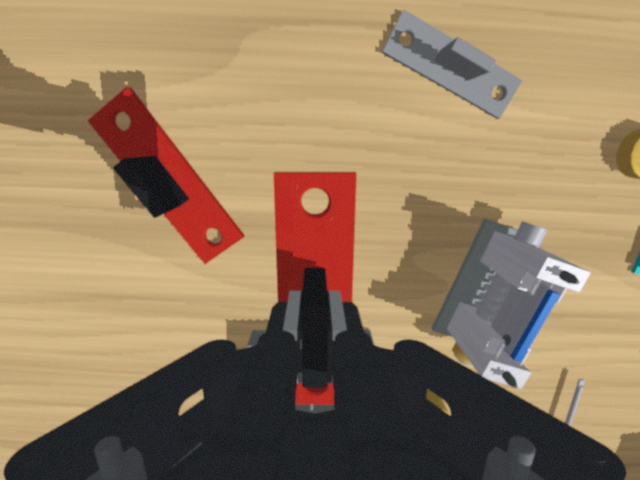

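```bash
python3 -m inch '[[1,[0,-0.08,0.36],0.2],[1,[0,-0.14,0.62],0.36],[1,[0,-0.14,0.62],0.36],[1,[0,-0.14,0.62],0.36],[1,[0,-0.14,0.62],0.36],[1,[0,-0.14,0.62],0.36],[1,[0,-0.14,0.62],0.36],[1,[0,-0.14,0.62],0.36]]'
python3 -m inch '[[1,[0,-0.14,0.62],0.36],[1,[0,-0.14,0.62],0.36],[1,[0,-0.14,0.56],0.36],[1,[0,0,0],0],[1,[0,0,0],0],[1,[0,0,0],0],[1,[0,0,0],0],[1,[0,0,0],0]]'
python3 - <<'E'
from h import *
p,R,o=st(); print(p,yaw(R))
im,P=snap('wrist','pics/w19.png'); np.save('P19.npy',P,allow_pickle=True)
plan([.5856,-.1692,.34],74.5,1)
crop(im[:,:,::-1],230,80,400,320,3,'pics/w19c.png')
E
```

```text
time_s: 28.93
position: [0.5647, -0.2112, 0.3594]
tool_rot: [[-0.001, -0.981, 0.192], [0.0, 0.192, 0.981], [-1.0, 0.001, 0.0]]
ft_force: [0.5, -0.5, -1.7]
grip_width: 0.009
time_s: 29.6
position: [0.5885, -0.1631, 0.3593]
tool_rot: [[-0.0, -0.959, 0.283], [-0.0, 0.283, 0.959], [-1.0, 0.0, -0.0]]
ft_force: [0.1, 0.3, -2.2]
grip_width: 0.009
[ 0.58853688 -0.16305562  0.35928895] 73.57426986591143
pos [ 0.5886 -0.163   0.3593] yaw 73.57 F [ 0.6  0.2 -1.6] w 0.0095 t 29.65
N 1 row shift units [ 0.643  0.037 -0.226] turn -0.185 | totals units: x 0.643 turn -0.185
```

View pics/w19c.png

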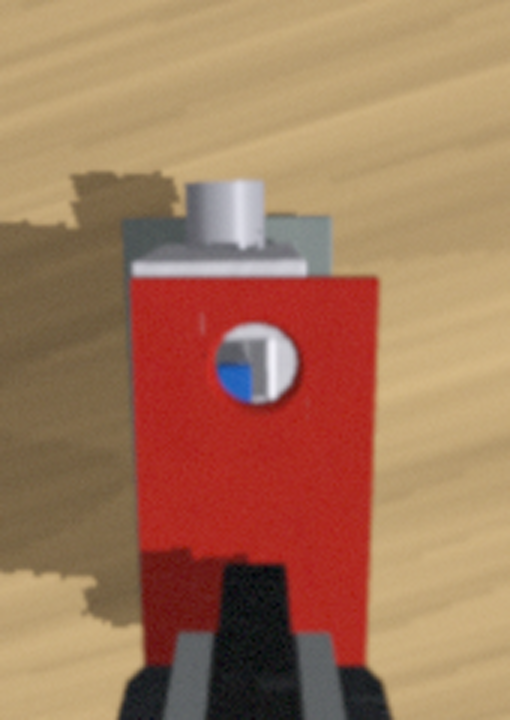

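```bash
python3 - <<'E'
from h import *
P=np.load('P19.npy',allow_pickle=True).item()
f=lambda c:(230+c[0]/3-.33,80+c[1]/3-.33)
p=np.array([.58857,-.16303,.3593]); th=np.radians(73.57); y=np.array([-np.sin(th),np.cos(th)]);z=np.array([np.cos(th),np.sin(th)])
for nm,c in (('hole',(257,364)),('TL',(132,277)),('TR',(378,278)),('L2',(146,665)),('R2',(368,665)),('bar L',(226,566)),('bar R',(285,566))):
    zz=p[2]-.1865+(.046 if 'bar' in nm else .006)
    X=at_z('wrist',f(c),zz,P)[:2]-p[:2]; print(nm,'tool y,z mm',(X@y*1e3).round(1),(X@z*1e3).round(1))
E
```

```text
hole tool y,z mm 48.4 0.7
TL tool y,z mm 60.9 -17.2
TR tool y,z mm 60.8 17.9
L2 tool y,z mm 0.1 -17.0
R2 tool y,z mm 0.2 18.5
bar L tool y,z mm 31.9 -2.9
bar R tool y,z mm 31.9 3.7
```

```bash
python3 - <<'E'
from h import *
plan([.5857,-.1697,.31],74.5,6)
E
```

```text
pos [ 0.5886 -0.163   0.3593] yaw 73.57 F [ 0.6  0.2 -1.6] w 0.0095 t 29.65
N 6 row shift units [ 0.274  0.005 -0.04 ] turn -0.031 | totals units: x 1.643 turn -0.185
```

```bash
python3 -m inch '[[1,[0.2,0.005,-0.04],-0.031],[1,[0.3,0.005,-0.04],-0.031],[1,[0.35,0.005,-0.04],-0.031],[1,[0.35,0.005,-0.04],-0.031],[1,[0.3,0.005,-0.04],-0.031],[1,[0.14,0.005,-0.04],-0.031],[1,[0,0,0],0],[1,[0,0,0],0]]'
python3 -m inch '[[1,[0,0,0],0],[1,[0,0,0],0],[1,[0,0,0],0],[1,[0,0,0],0],[1,[0,0,0],0],[1,[0,0,0],0],[1,[0,0,0],0],[1,[0,0,0],0]]'
python3 - <<'E'
from h import *
p,R,o=st(); print(p,yaw(R))
im,P=snap('wrist','pics/w20.png'); np.save('P20.npy',P,allow_pickle=True)
plan([.5857,-.1697,.31],74.5,1)
crop(im[:,:,::-1],230,80,400,320,3,'pics/w20c.png')
im2,P2=snap('scene','pics/s20.png'); crop(im2[:,:,::-1],220,150,330,290,5,'pics/s20c.png')
E
```

```text
time_s: 30.32
position: [0.5861, -0.1691, 0.3099]
tool_rot: [[-0.0, -0.964, 0.267], [0.0, 0.267, 0.964], [-1.0, 0.0, 0.0]]
ft_force: [0.0, -0.4, -1.2]
grip_width: 0.0092
time_s: 30.98
position: [0.586, -0.169, 0.3101]
tool_rot: [[-0.0, -0.964, 0.266], [-0.0, 0.266, 0.964], [-1.0, 0.0, -0.0]]
ft_force: [-0.7, 0.2, -1.4]
grip_width: 0.0088
[ 0.58597826 -0.16898029  0.31007069] 74.55071421183837
pos [ 0.586  -0.169   0.3101] yaw 74.55 F [-0.2  0.3 -2.1] w 0.0091 t 31.03
N 1 row shift units [ 0.002  0.003 -0.026] turn 0.01 | totals units: x 0.002 turn 0.01
```

View pics/w20c.png

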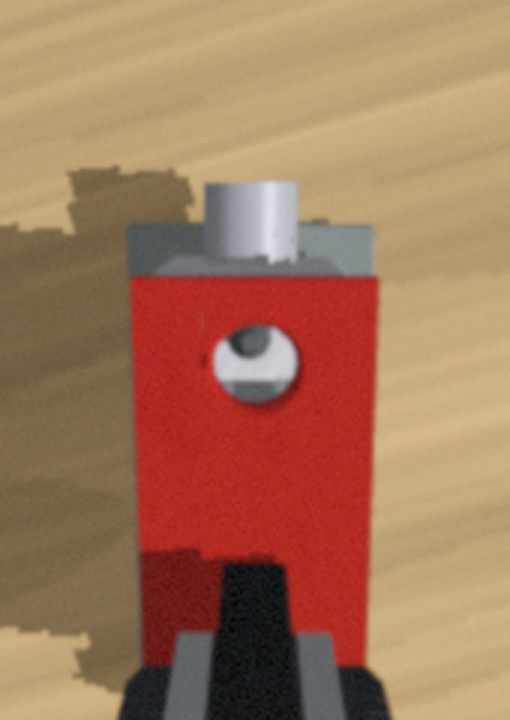

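View pics/s20c.png

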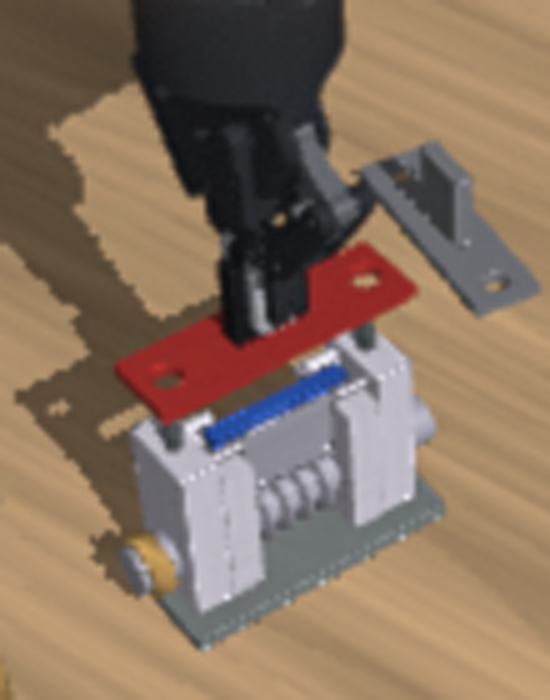

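```bash
python3 - <<'E'
from h import *
P=np.load('P20.npy',allow_pickle=True).item()
f=lambda c:(230+c[0]/3-.33,80+c[1]/3-.33)
a=np.radians(-15.5); t=np.array([np.cos(a),np.sin(a)]); n=np.array([-t[1],t[0]])
for nm,c,z in (('hole',(257,363),.1296),('pin',(249,340),.104),('pin lo edge@.1',(249,356),.104),('TL',(131,277),.1296),('TR',(378,277),.1296),('inner cheek',(255,381),.089)):
    X=at_z('wrist',f(c),z,P)[:2]; print(nm,'n,t',(X@n*1e3).round(1),(X@t*1e3).round(1))
E
```

```text
hole n,t -5.6 561.3
pin n,t -6.9 561.5
pin lo edge@.1 n,t -6.9 564.2
TL n,t -23.6 549.0
TR n,t 11.7 548.9
inner cheek n,t -5.8 571.2
```

```bash
python3 -m inch '[[1,[0,-0.01,-0.033],0],[1,[0.08,0,0],0],[1,[0.12,0,0],0],[1,[0.14,0,0],0],[1,[0.12,0,0],0],[1,[0.08,0,0],0],[1,[0,0,0],0],[1,[0,0,0],0]]'
python3 - <<'E'
from h import *
p,R,o=st(); print(p,yaw(R))
im,P=snap('wrist','pics/w21.png'); np.save('P21.npy',P,allow_pickle=True)
crop(im[:,:,::-1],230,80,400,320,3,'pics/w21c.png')
E
```

```text
time_s: 31.75
position: [0.586, -0.17, 0.2937]
tool_rot: [[-0.0, -0.964, 0.266], [0.0, 0.266, 0.964], [-1.0, 0.0, 0.0]]
ft_force: [-0.8, 0.7, -1.9]
grip_width: 0.0093
[ 0.58603962 -0.17002632  0.29368347] 74.55033890242512
```

View pics/w21c.png

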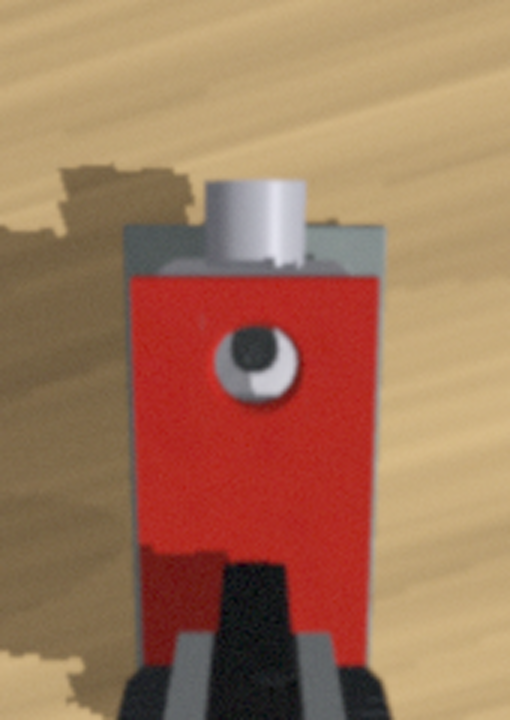

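```bash
python3 - <<'E'
from h import *
P=np.load('P21.npy',allow_pickle=True).item()
f=lambda c:(230+c[0]/3-.33,80+c[1]/3-.33)
a=np.radians(-15.5); t=np.array([np.cos(a),np.sin(a)]); n=np.array([-t[1],t[0]])
for nm,c,z in (('hole',(257,363),.1132),('pin',(254,350),.104)):
    X=at_z('wrist',f(c),z,P)[:2]; print(nm,'n,t',(X@n*1e3).round(1),(X@t*1e3).round(1))
E
python3 -m inch '[[1,[0.05,0,-0.01],0],[1,[0.07,0,0],0],[1,[0.07,0,0],0],[1,[0.06,0,0],0],[1,[0.05,0,0],0],[1,[0,0,0],0],[1,[0,0,0],0],[1,[0,0,0],0]]'
```

```text
hole n,t -6.6 561.6
pin n,t -7.0 561.0
time_s: 32.47
position: [0.586, -0.1703, 0.2849]
tool_rot: [[0.0, -0.964, 0.266], [-0.0, 0.266, 0.964], [-1.0, -0.0, -0.0]]
ft_force: [-0.4, -0.4, -1.7]
grip_width: 0.0093
```

```bash
python3 -m inch '[[1,[0.05,0,0],0],[1,[0.06,0,0],0],[1,[0.06,0,0],0],[1,[0.04,0,0],0],[1,[0.03,0,0],0],[1,[0,0,0],0],[1,[0,0,0],0],[1,[0,0,0],0]]'
```

```text
time_s: 33.13
position: [0.586, -0.1703, 0.2777]
tool_rot: [[0.0, -0.964, 0.266], [-0.0, 0.266, 0.964], [-1.0, -0.0, -0.0]]
ft_force: [0.1, -0.4, -1.6]
grip_width: 0.0095
```

```bash
python3 -m inch '[[1,[0.02,0,0],0],[1,[0.02,0,0],0],[1,[0.01,0,0],0],[1,[0.01,0,0],0],[1,[0,0,0],0],[1,[0,0,0],0],[1,[0,0,0],0],[1,[0,0,0],0]]'
```

```text
time_s: 33.8
position: [0.5859, -0.1703, 0.276]
tool_rot: [[0.0, -0.964, 0.266], [-0.0, 0.266, 0.964], [-1.0, -0.0, -0.0]]
ft_force: [-0.7, 0.8, -1.7]
grip_width: 0.0089
```

```bash
python3 -m inch '[[1,[0.015,0,0],0],[1,[0.015,0,0],0],[1,[0,0,0],0],[1,[0,0,0],0],[1,[0,0,0],0],[1,[0,0,0],0],[1,[0,0,0],0],[1,[0,0,0],0]]'
```

```text
time_s: 34.47
position: [0.5858, -0.1702, 0.2759]
tool_rot: [[0.001, -0.964, 0.266], [-0.0, 0.266, 0.964], [-1.0, -0.001, -0.0]]
ft_force: [-4.1, 1.4, 6.7]
grip_width: 0.0094
```

```bash
python3 -m inch '[[-0.2,[0,0,0],0],[-0.2,[0,0,0],0],[-0.2,[0,0,0],0],[-0.2,[0,0,0],0],[-0.2,[0,0,0],0],[-0.2,[0,0,0],0],[-0.2,[0,0,0],0],[-0.2,[0,0,0],0]]'
python3 -m inch '[[-0.2,[-0.1,0,0],0],[-0.2,[-0.4,0,0],0],[-0.2,[-0.7,0,0],0],[-0.2,[-0.9,0,0],0],[-0.2,[-0.9,0,0],0],[-0.2,[-0.7,0,0],0],[-0.2,[-0.3,0,0],0],[-0.2,[0,0,0],0]]'
python3 - <<'E'
from h import *
p,R,o=st(); print(p,yaw(R))
im,P=snap('wrist','pics/w22.png'); np.save('P22.npy',P,allow_pickle=True)
crop(im[:,:,::-1],230,110,400,330,2.7,'pics/w22c.png')
im2,P2=snap('scene','pics/s22.png'); crop(im2[:,:,::-1],220,170,330,290,5,'pics/s22c.png')
E
```

```text
time_s: 35.13
position: [0.5859, -0.1703, 0.2749]
tool_rot: [[-0.0, -0.964, 0.266], [-0.0, 0.266, 0.964], [-1.0, 0.0, -0.0]]
ft_force: [-0.1, -0.2, 0.4]
grip_width: 0.0512
time_s: 35.8
position: [0.5859, -0.1702, 0.3971]
tool_rot: [[0.004, -0.964, 0.266], [-0.002, 0.266, 0.964], [-1.0, -0.004, -0.001]]
ft_force: [0.4, 0.1, -0.3]
grip_width: 0.0511
[ 0.58586298 -0.17022699  0.39707133] 74.55301999898663
```

View pics/w22c.png

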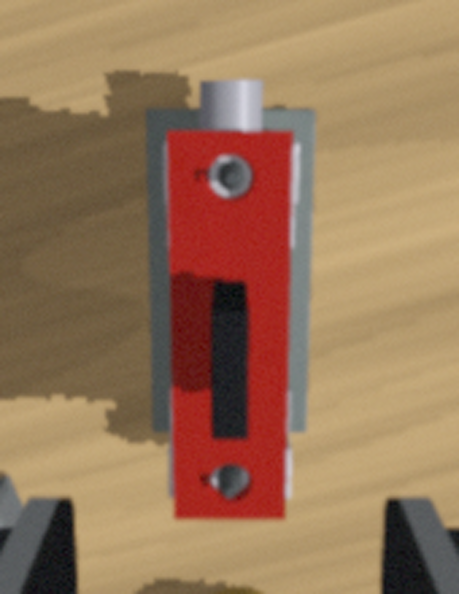

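View pics/s22c.png

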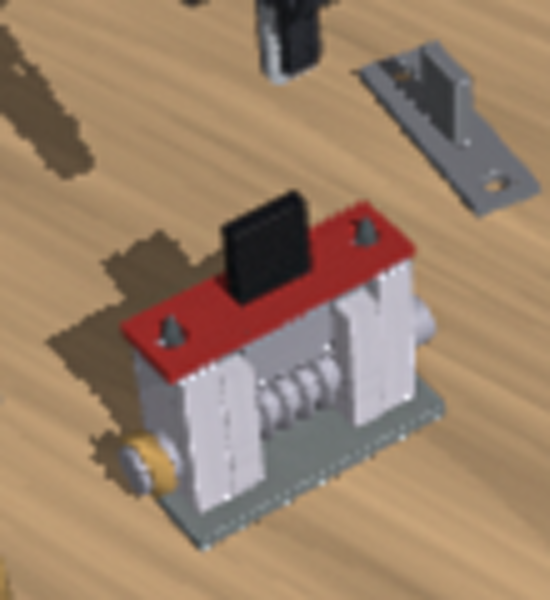

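```bash
python3 - <<'E'
from h import *
P=np.load('P22.npy',allow_pickle=True).item()
f=lambda c:(230+c[0]/2.7-.3,110+c[1]/2.7-.3)
a=np.radians(-15.5); t=np.array([np.cos(a),np.sin(a)]); n=np.array([-t[1],t[0]])
C=np.array([at_z('wrist',f(c),.095,P)[:2] for c in ((167,132),(293,132),(285,517),(175,517))])
print(np.c_[C@n,C@t].round(4)*1e3,'centre',C.mean(0)@n*1e3,C.mean(0)@t*1e3,'want -6.6 609.6')
im,_=snap('wrist','pics/w23.png'); im,_=snap('scene','pics/s23.png'); print(env.observe()['time_s'])
E
```

```text
[[-25.  549.8]
 [ 10.9 549.7]
 [ 11.  670.2]
 [-24.5 670.3]] centre -6.90838625344801 610.0144845231888 want -6.6 609.6
36.0
```

View pics/s23.png

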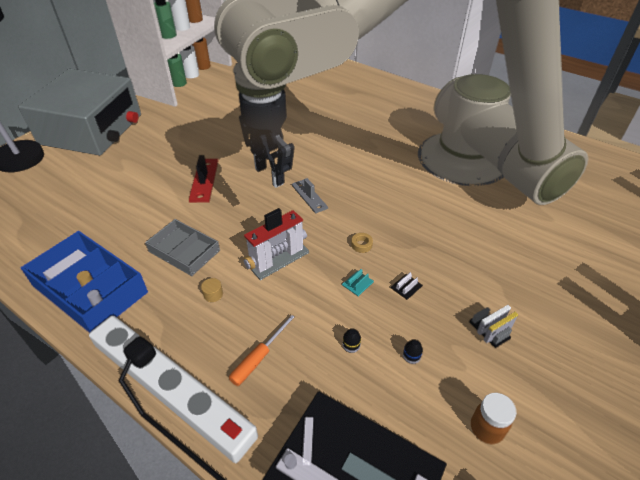

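The plate is within 0.5 mm of centre and square, and the gripper is clear. Everything else is where it started, so I'm handing in.

```bash
python3 -c "
from rig import env; print(env.close_job())"
```

```text
the job is handed in; nothing more can be done
None
```

I handed the job in at about 36 s. The blue leaf sits in the thread and the red plate rests over both pins, with the gripper clear of everything. No verdict was reported.

- **Leaf:** I took it by its ends from the rack and stood it in the stand. I let go, regrasped it by its faces and lowered it into the notched cheeks, with about 10 N contact at the expected depth.
- **Plate:** I lowered the smaller red plate over the pins, with about 8 N contact at the expected depth, then released it and lifted clear.

**Last checks:**
- **Leaf position:** It was within about 0.2 mm of centre along the screw, and its apparent length matched full depth. Once let go, its top lay about 2.7 mm to one side, so it leans or has shifted within the notch play. That is inside the 5 mm and 0.2 rad limits. I last saw it before the plate covered it.
- **Plate position:** Its centre was within about 0.5 mm of the fixture's centre and it was square to the screw. Both pins showed through the holes and it looked flush.
- **Other things:** The other two leaves and the bystanders showed no visible movement in the final picture.

**Disagreements:**
- My first rough top-camera readings, picked by eye, were off by about 6 mm and 4–6° from the wrist camera. I used the wrist readings; projected back into the top picture, the fixture pose fitted to about a pixel.
- The scene camera sat 1–2 pixels off, which is within its stated calibration.

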